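Load and start the bench-top parts cleaner

TASK

Gather the blue axle nuts strewn on the bench into the steel scoop with the ones already in it, and only when all are in it pour the whole lot into the grey bowl of the parts cleaner and stand the empty scoop upright on the bench. Then put the red lid squarely on the bowl, and with the lid on twist the yellow start knob clockwise to its stop and let it spring back. Leave the other things on the bench where they are.

Things in the scene. Friction and masses are not known exactly. Their poses are not given: they have to be found in the camera images.
- nut1: blue anodised hex axle nut, 19 mm across flats (22 mm across corners), 14 mm tall, 30 g, with a hole drawn in the middle but solid; origin at the centre of one flat face (the underside at the start), z along its axis out of the other face. Starts lying in the scoop; always present.
- nut2: blue anodised hex axle nut, 19 mm across flats (22 mm across corners), 14 mm tall, 30 g, with a hole drawn in the middle but solid; origin at the centre of one flat face (the underside at the start), z along its axis out of the other face. Starts lying in the scoop; always present.
- nut3: blue anodised hex axle nut, 19 mm across flats (22 mm across corners), 14 mm tall, 30 g, with a hole drawn in the middle but solid; origin at the centre of one flat face (the underside at the start), z along its axis out of the other face. Starts lying in the scoop; always present.
- nut4: blue anodised hex axle nut, 19 mm across flats (22 mm across corners), 14 mm tall, 30 g, with a hole drawn in the middle but solid; origin at the centre of one flat face (the underside at the start), z along its axis out of the other face. One of 3 to 5 strays that start flat on the bench in front (nut4 to nut8; which ones are present varies).
- nut5: blue anodised hex axle nut, 19 mm across flats (22 mm across corners), 14 mm tall, 30 g, with a hole drawn in the middle but solid; origin at the centre of one flat face (the underside at the start), z along its axis out of the other face. One of 3 to 5 strays that start flat on the bench in front (nut4 to nut8; which ones are present varies).
- nut6: blue anodised hex axle nut, 19 mm across flats (22 mm across corners), 14 mm tall, 30 g, with a hole drawn in the middle but solid; origin at the centre of one flat face (the underside at the start), z along its axis out of the other face. One of 3 to 5 strays that start flat on the bench in front (nut4 to nut8; which ones are present varies).
- nut7: blue anodised hex axle nut, 19 mm across flats (22 mm across corners), 14 mm tall, 30 g, with a hole drawn in the middle but solid; origin at the centre of one flat face (the underside at the start), z along its axis out of the other face. One of 3 to 5 strays that start flat on the bench in front (nut4 to nut8; which ones are present varies).
- nut8: blue anodised hex axle nut, 19 mm across flats (22 mm across corners), 14 mm tall, 30 g, with a hole drawn in the middle but solid; origin at the centre of one flat face (the underside at the start), z along its axis out of the other face. One of 3 to 5 strays that start flat on the bench in front (nut4 to nut8; which ones are present varies).
- scoop: loose steel scoop, 0.25 kg: round flared cup, outer radius 34 mm at the foot, 54 mm at the rim, 46 mm tall, wall 3 mm, floor 5 mm. Origin: centre of the underside, z up the axis. Straight black handle along its own -y, 51 to 141 mm from the axis, 12 mm wide (x), 14 mm tall, 31 to 45 mm above the underside. Stands upright by itself.
- scoop_in (a point): centre of the scoop cup's inner floor, 5 mm above the scoop's underside; axes as the scoop. The rim is 41 mm higher.
- scoop_grip (a point): point on the middle of the scoop's handle, at the scoop's own (0, -96, 38) mm; axes as the scoop
- tumbler: fixed green bench-top parts cleaner: base 190 mm (x) by 300 mm (y) and 60 mm tall, carrying an open round grey bowl at its own y = +60 mm and a flat console with the yellow start knob at its own y = -105 mm. Origin at the centre of the underside, z up, front facing -x.
- bowl_in (a point): centre of the bowl's inner floor, 66 mm above the bench; axes as the tumbler. The bowl's inside is a cylinder of radius 64 mm, 64 mm deep.
- bowl_rim (a point): centre of the bowl's open mouth, level with the top of the rim, 130 mm above the bench; axes as the tumbler. Bowl outer radius 70 mm, inner radius 64 mm.
- start_knob (a joint): turning angle of the yellow start knob, rad: 0 at rest, growing as it is turned clockwise seen from above, stop at 1.3. A spring drives it back to 0 when let go: 0.024 N m at rest, rising to 0.10 N m at the stop.
- start_knob_grip (a point): point on the knob's vertical axis at the height to grip, 93 mm above the bench. The knob has an upright bar grip 44 mm long, 14 mm thick, from 71 to 105 mm above the bench, over a disc of radius 24 mm; this point turns with the knob: its x lies along the bar (which lies along the tumbler's x at joint 0), z up
- lid: loose red lid, 0.18 kg: disc radius 76 mm, 6 mm thick, over a black locating plug radius 56 mm, 8 mm tall; upright round black grip in the middle, 28 mm wide, 32 mm tall. Origin: centre of the plug's underside, z up; 46 mm high in all. Starts flat on the bench. Seated, the plug is inside the bowl, the disc on the rim, the origin 8 mm below bowl_rim.
- lid_grip (a point): point on the axis of the lid's round grip, 34 mm above the lid's origin and 12 mm below the grip's top
- oil: white oil bottle, 52 mm across, 150 mm tall, loose, to be left alone; origin at the centre of its underside
- tape: roll of white tape lying flat, 64 mm across, 24 mm tall, loose, to be left alone; origin at the centre of its underside
- tyre_lever: yellow tyre lever lying flat, 110 x 18 x 8 mm, long along its x, loose, to be left alone; origin at the centre of its underside
- brake_pad: black brake pad lying flat, 50 x 13 x 12 mm, long along its x, loose, to be left alone; origin at the centre of its underside

How it is judged:
By the outcome, as a careful person would: the job done as asked, in the order asked, and still so for the second after the job is handed in, with the robot touching nothing.
Of nut4, nut5, nut6, nut7, nut8 only 3 to 5 are there at a start; the rules pass over those that are not, and their reading is None.
At some moment in a run one of nut4, nut5, nut6, nut7, nut8, lid may be knocked a few centimetres aside while the robot is not near it.
It also fails if it takes over 192 s, if anything falls off the work surface, if the arm or the gripper's body presses on something with over 40 N, if the wrist force passes 120 N, or if a joint passes its speed limit or range.

ROBOT

A 6-joint arm with a two-finger parallel gripper is mounted at the origin on the work surface. World frame = base frame: x ahead of the robot, y to its left, z up, the work surface at z = 0. Lengths are in m, angles in degrees, forces in N, time in s.
With the tool pointing down it reaches from about 0.375 to 0.9 m from the base axis. Payload 3.1 kg.
Tool frame: the origin (TCP) lies at the very end of the fingers, on their centre line; the grasp point (between the pads) lies 19 mm behind it; z points along the fingers, y is the line along which they close (so a half turn about z gives the same grasp; the last joint's range is limited). The gripper opens to 87 mm and grips with 3 to 60 N. Pads are 19 mm wide; open, the fingers measure 117 mm over their backs; the gripper's body (75 mm by 190 mm) begins 51 mm behind the grasp point.
Start: joints at [-78.352, 30.224, 82.088, -0, 67.689, -10.227], TCP at [0.233, -0.58, 0.201] pointing down, gripper open.
Joint ranges: [-176.69, 176.69], [-43.24, 126.21], [12.49, 139.97], [-82, 262], [0, 151.66], [-163.58, 163.58]. Speed limits (degrees/s): [159.86, 159.86, 180, 180, 180, 180].

INTERFACE

Orientations are given as a 3x3 rotation matrix whose columns are the frame's x, y, z axes.
In Python, from rig import readout, viewer, ticket gives the robot as it stands.
- The arm moves only by the tool send_rows, never from a script. Its argument "moves" is a list of rows, each a list of 6 numbers: the shift along the tool's x, y, z in units of 250 mm (1.0 is 250 mm), then the turn, a rotation vector about the tool's x, y, z in units of 90 degrees (1.0 is 90 degrees). A call has 1 to 12 rows; each row is the pose to reach, as a shift and turn from the pose commanded when the call began, along the tool's axes at that moment; what a row does not reach only later rows make up. A row lasts 1/10 s, in which the tool goes at most 50 mm and 8.59 degrees, less where a joint would pass 70% of its speed; a pose out of reach is approached as far as the arm can. A call with a number of a shift or a turn outside -1 to 1 is refused whole. A call with a gripper value outside its range is refused whole. "grip" is the opening, from 0 (shut) to 1 (fully open), set as the call begins (left out, the last holds). The fingers move at their own pace and stop on an object; the grip force is fixed at half the most. Time passes only in rows, so rows that repeat a pose let the fingers close. It gives the time, the measured TCP pose, the force, the opening and the grip force at its end, in the units of the state.
- readout.read_state(): the state, without advancing time (a new reading comes with each control period).
- viewer.capture(name): name is "side" or "top" or "wrist"; returns (picture, depth): 400x640x3 uint8, red, green, blue; 400x640 float32, m along the optical axis (not along the pixel's ray), 0 where there is no reading.
- viewer.camera_info(name): a dict with "fx", "fy", "cx", "cy" (pixels), "R" (3x3) and "t" (3): a world point X has camera coordinates R X + t; the wrist camera has in their place "tool_from_camera" (4x4, takes a point from camera to tool coordinates, whose origin is the TCP and whose axes are the flange's). Camera axes: x right, y down, z forward; pixel columns grow to the right and rows downward; lengths in m; the calibration is good to about 2 mm. A picture is of the moment at which its call begins: read the wrist's pose just before it. camera_info takes no time and is no camera call.
- ticket.hand_in(): hands the job in; it is judged then, once.
The state is a dict: "time_s": time; "joint_positions": joint angles; "qvel": joint speeds; "tau": joint torques, N m; "position": TCP position; "tcp_rot": TCP orientation; "force": force on the tool from outside, world axes, zero at the start; "moment": the same for the moment, N m; "opening": opening from 0.0 (shut) to 1.0 (fully open); "grasp_force": force on a finger pad.
Only numpy, scipy, OpenCV 4.12 (cv2) and the standard library are available. Lean on these libraries where they do the work, as an engineer would, in place of code of your own. Each camera call takes 0.05 s, during which the arm holds its last target. There are 200 camera calls.

## Working session

There is one attempt and no reset: what is moved stays moved. The work goes in short steps, Python scripts to look and compute and a tool call to move; the robot and the scene stay as the last step left them, time stands still between calls to the robot, and variables do not carry over. Pictures are saved under pics/ and viewed, at most 14 in all, crops included, and the job is handed in when it is done.

Besides the shell and the picture viewer there is one more tool, called after "Emit:" as name(argument=value, ...), one argument or row to a line, values as JSON. send_rows: Moves the arm, as the interface text tells. Shifts and turns lie within -1 to 1; 1 stands for 250 mm of shift or 90 degrees of turn. Its arguments: {"type":"object","properties":{"moves":{"type":"array"},"grip":{"type":"number"}},"required":["moves"]}

```bash
mkdir -p pics
cat > h.py <<'E'
import numpy as np, cv2
from rig import readout, viewer, ticket
def cap(n):
    s=readout.read_state(); im,d=viewer.capture(n); return s,im,d
def save(im,f): cv2.imwrite('pics/'+f,cv2.cvtColor(im,cv2.COLOR_RGB2BGR))
def cloud(n,s,d):
    c=viewer.camera_info(n); v,u=np.mgrid[:d.shape[0],:d.shape[1]]
    P=np.stack([(u-c['cx'])/c['fx']*d,(v-c['cy'])/c['fy']*d,d],-1)
    if n=='wrist':
        T=np.array(c['tool_from_camera']); P=P@T[:3,:3].T+T[:3,3]
        return P@np.array(s['tcp_rot']).T+np.array(s['position'])
    return (P-np.array(c['t']))@np.array(c['R'])
E
python3 - <<'E'
from h import *
for n in('top','side'):
    s,im,d=cap(n); save(im,n+'0.png'); np.savez(n+'0.npz',im=im,P=cloud(n,s,d),d=d)
    c=viewer.camera_info(n); print(n,c['fx'],-np.array(c['R']).T@c['t'])
print(s)
print(viewer.camera_info('wrist'))
E
```

```text
top 362.3722321302671 [0.49462848 0.00265932 0.89951389]
side 366.3852563663311 [ 0.52181445 -0.62558981  0.66280044]
{'time_s': 0.05, 'joint_positions': array([-7.83537020e+01,  3.02768261e+01,  8.21547903e+01, -1.10885042e-03,
        6.76878730e+01, -1.02282875e+01]), 'qvel': array([ 0.01365831, -0.06687678, -0.03370217, -0.03550974, -0.0084758 ,
        0.07535573]), 'tau': array([ 5.97178023e-04, -4.41368473e+01, -1.77341759e+01,  6.35712384e-02,
        5.33211627e-02, -4.46937224e-05]), 'position': array([ 0.23271712, -0.57924529,  0.19990347]), 'tcp_rot': array([[ 9.27998941e-01,  3.72582574e-01, -4.38530497e-04],
       [ 3.72582665e-01, -9.27996768e-01,  2.03893264e-03],
       [ 3.52715886e-04, -2.05551619e-03, -9.99997825e-01]]), 'force': array([-0.20154773, -0.05279776,  0.0671906 ]), 'moment': array([0.04896912, 0.01134133, 0.03473569]), 'grasp_force': 0.0, 'opening': 1.0006892984629574}
{'fx': 284.84562365121707, 'fy': 284.84562365121707, 'cx': 316.76670055567655, 'cy': 198.9989820499232, 'tool_from_camera': array([[-1.02142922e-03, -9.66088212e-01, -2.58210231e-01,
         6.97334831e-02],
       [ 9.99999437e-01, -9.12934999e-04, -5.40075055e-04,
        -5.59056299e-04],
       [ 2.86030987e-04, -2.58210638e-01,  9.66088601e-01,
        -1.83514131e-01],
       [ 0.00000000e+00,  0.00000000e+00,  0.00000000e+00,
         1.00000000e+00]])}
```

View pics/top0.png

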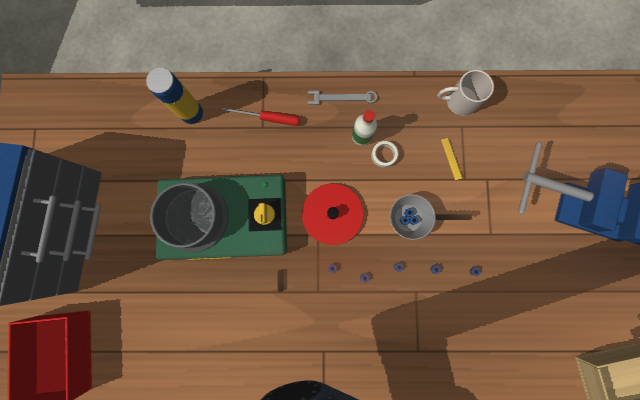

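View pics/side0.png

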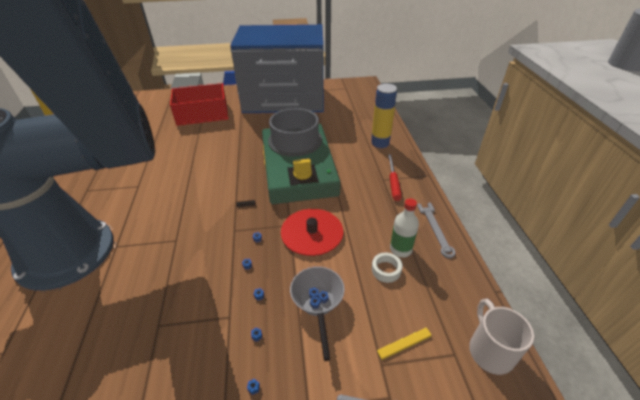

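The top view shows five stray nuts at rows 266–278, columns 333, 365, 399, 436 and 475. The scoop is at (413,217) with its handle to the right, the lid at (333,213), the bowl at (188,215) and the knob at (264,213). Next I'll measure them.

```bash
cat > m.py <<'E'
from h import *
def measure(f='top0.npz'):
    z=np.load(f); im=z['im']; P=z['P']; hsv=cv2.cvtColor(im,cv2.COLOR_RGB2HSV).astype(int)
    X,Y,Z=P[...,0],P[...,1],P[...,2]; H,S,V=hsv[...,0],hsv[...,1],hsv[...,2]
    ok=(z['d']>0)&(X>.25)&(X<.75)&(abs(Y)<.6)
    r={}
    def comps(mask,name,amin):
        n,l,st,c=cv2.connectedComponentsWithStats(mask.astype(np.uint8))
        for i in range(1,n):
            if st[i,4]>=amin:
                q=P[l==i]; zt=np.percentile(q[:,2],90); t=q[q[:,2]>zt-.004]
                a,b=t[:,:2].min(0),t[:,:2].max(0)
                pc=np.linalg.svd(t[:,:2]-t[:,:2].mean(0),full_matrices=False)[2][0]
                print(name,'px',c[i].round(),st[i,4],'mean',t.mean(0).round(4),'mid',((a+b)/2).round(4),'ext',(b-a).round(3),'zmax',q[:,2].max().round(3),'ang',round(float(np.degrees(np.arctan2(pc[1],pc[0]))),1))
    blue=(H>105)&(H<140)&(S>60)&(Z<.06)&(Z>.003)&ok&(abs(Y)<.4)
    comps(blue,'blue',8)
    comps(((H<8)|(H>172))&(S>150)&(Z<.2)&ok&(Y>-.1)&(Y<.1)&(X<.6),'red',50)
    comps((H>20)&(H<34)&(S>140)&(V>120)&ok,'yel',20)
    comps((Z>.12)&(Z<.14)&ok&(Y>0.1),'rim',50)
    comps((Z>.035)&(Z<.07)&ok&(Y<-.06)&(Y>-.3)&(X<.6)&(X>.35),'scoop',30)
    comps((Z>.025)&(Z<.055)&ok&(Y<-.155)&(Y>-.35)&(X<.6)&(X>.35),'handle',10)
    comps((Z>.055)&(Z<.066)&ok&(Y>.05),'base',50)
measure()
E
python3 m.py
```

```text
blue px [409. 217.] 168 mean [ 0.5662 -0.2075  0.0196] mid [ 0.5685 -0.208 ] ext [0.037 0.04 ] zmax 0.023 ang -89.4
blue px [398. 267.] 31 mean [ 0.448  -0.1795  0.0143] mid [ 0.4487 -0.1797] ext [0.017 0.017] zmax 0.017 ang -83.4
blue px [332. 268.] 26 mean [ 0.4449 -0.02    0.0144] mid [ 0.4446 -0.0201] ext [0.016 0.014] zmax 0.017 ang 141.9
blue px [435. 269.] 42 mean [ 0.4423 -0.2679  0.0145] mid [ 0.4413 -0.2691] ext [0.017 0.02 ] zmax 0.017 ang -79.6
blue px [475. 271.] 46 mean [ 0.4368 -0.3618  0.0145] mid [ 0.4362 -0.3619] ext [0.017 0.021] zmax 0.018 ang -92.1
blue px [365. 278.] 34 mean [ 0.4226 -0.0977  0.0143] mid [ 0.4231 -0.0977] ext [0.017 0.017] zmax 0.018 ang 88.3
red px [332. 222.] 1985 mean [ 0.5555 -0.0207  0.0149] mid [ 0.5514 -0.0214] ext [0.097 0.148] zmax 0.047 ang -90.1
yel px [452. 162.] 263 mean [ 0.7049 -0.3246  0.009 ] mid [ 0.7059 -0.3237] ext [0.088 0.041] zmax 0.013 ang -162.8
yel px [263. 214.] 284 mean [0.573 0.137 0.105] mid [0.5718 0.1377] ext [0.042 0.014] zmax 0.108 ang -178.0
rim px [ 60. 230.] 1389 mean [0.5341 0.5562 0.1358] mid [0.539  0.5569
[... 459 characters left out ...]
0.29  0.068] zmax 0.066 ang 171.9
base px [237. 218.] 5911 mean [0.5654 0.1983 0.0612] mid [0.5684 0.2428] ext [0.193 0.3  ] zmax 0.066 ang 104.0
base px [199. 199.] 93 mean [0.608  0.2902 0.065 ] mid [0.6092 0.288 ] ext [0.04 0.04] zmax 0.066 ang -169.2
base px [176. 207.] 138 mean [0.5898 0.3433 0.065 ] mid [0.5896 0.3435] ext [0.065 0.046] zmax 0.066 ang 151.8
base px [191. 215.] 138 mean [0.5699 0.3056 0.0649] mid [0.5671 0.3034] ext [0.049 0.049] zmax 0.066 ang -151.7
base px [197. 232.] 106 mean [0.5302 0.2916 0.065 ] mid [0.5313 0.2933] ext [0.05  0.054] zmax 0.066 ang 136.0
base px [ 73. 336.] 163 mean [0.3046 0.5613 0.0637] mid [0.2994 0.5641] ext [0.096 0.018] zmax 0.066 ang -173.9
```

```bash
cat > f.py <<'E'
from h import *
from scipy.optimize import least_squares
def circ(q,R=None):
    f=lambda p: np.hypot(q[:,0]-p[0],q[:,1]-p[1])-(R or p[2])
    s=least_squares(f,[*q[:,:2].mean(0),R or .05],loss='soft_l1',f_scale=.002); return s.x.round(4)
def fits(f):
    z=np.load(f); P=z['P']; X,Y,Z=np.moveaxis(P,-1,0); im=z['im']; hsv=cv2.cvtColor(im,cv2.COLOR_RGB2HSV)
    R=(X>.4)&(X<.7)&(z['d']>0)
    m=R&(Z>.043)&(Z<.05)&(Y<-.12)&(Y>-.35); q=P[m]; c=circ(q[q[:,1]>-.25]); print('scoop rim',c)
    h=q[np.hypot(q[:,0]-c[0],q[:,1]-c[1])>.06]; pf=np.polyfit(h[:,1],h[:,0],1); print('handle n',len(h),h.mean(0).round(4),h[:,1].min().round(3),'dx/dy',pf[0].round(4))
    m=R&(Z>.008)&(Z<.02)&(Y<.08)&(Y>-.12)&(hsv[...,1]>130)&((hsv[...,0]<8)|(hsv[...,0]>172))
    e=m&~cv2.erode(m.astype(np.uint8),np.ones((3,3))).astype(bool); print('lid',circ(P[m&e]))
    g=P[R&(Z>.038)&(Z<.055)&(Y<.08)&(Y>-.1)]; print('lidgrip',g.mean(0).round(4),((g.min(0)+g.max(0))/2).round(4),np.ptp(g,0).round(3))
    q=P[R&(Z>.125)&(Z<.136)&(Y>.2)&(Y<.4)]; print('bowl',circ(q))
if __name__=='__main__': fits('top0.npz')
E
python3 f.py
```

```text
scoop rim [ 0.5663 -0.2076  0.0512]
handle n 148 [ 0.565  -0.3074  0.0451] -0.348 dx/dy 0.0052
lid [ 0.5762 -0.0209  0.0725]
lidgrip [ 0.577  -0.021   0.0461] [ 0.5767 -0.0217  0.0442] [0.026 0.026 0.01 ]
bowl [0.5658 0.3013 0.0665]
```

Emit:
send_rows(
  moves=[
    [0.9,-0.5,0.3,0,0,0.243],
    [0.9,-0.5,0.3,0,0,0.243],
    [0.9,-0.5,0.3,0,0,0.243],
    [0.9,-0.5,0.3,0,0,0.243],
    [0.9,-0.5,0.3,0,0,0.243],
    [0.9,-0.5,0.3,0,0,0.243],
    [0.9,-0.5,0.3,0,0,0.243],
  ],
  grip=0.5,
)

```text
time_s: 0.8
position: [0.3958, -0.3764, 0.1245]
tcp_rot: [[1.0, 0.004, -0.002], [0.004, -1.0, 0.004], [-0.002, -0.004, -1.0]]
force: [-0.2, -0.7, -0.6]
opening: 0.519
grasp_force: 0.0
```

Emit:
send_rows(
  moves=[
    [0.166,-0.06,0.3,0,0,0],
    [0.166,-0.06,0.3,0,0,0],
    [0.166,-0.06,0.484,0,0,0],
    [0.166,-0.06,0.484,0,0,0],
    [0.166,-0.06,0.484,0,0,0],
  ],
)

```text
time_s: 1.3
position: [0.4357, -0.3655, 0.0044]
tcp_rot: [[1.0, -0.001, -0.002], [-0.001, -1.0, 0.002], [-0.002, -0.002, -1.0]]
force: [0.3, -0.7, 0.4]
opening: 0.5
grasp_force: 0.0
```

Emit:
send_rows(
  moves=[
    [0,0,0,0,0,0],
    [0,0,0,0,0,0],
    [0,0,0,0,0,0],
    [0,0,0,0,0,0],
    [0,0,0,0,0,0],
  ],
  grip=0,
)

```text
time_s: 1.8
position: [0.4369, -0.3655, 0.0059]
tcp_rot: [[1.0, -0.0, 0.001], [-0.0, -1.0, -0.001], [0.001, 0.001, -1.0]]
force: [0.0, 0.4, -0.7]
opening: 0.127
grasp_force: 0.0
```

Run:
```python
from h import *
s,im,d=cap('wrist'); save(im,'w1.png'); print(s['opening'],s['grasp_force'],s['position'])
```

```text
0.1273708758597188 0.0 [ 0.43685643 -0.36554144  0.00585285]
```

View pics/w1.png

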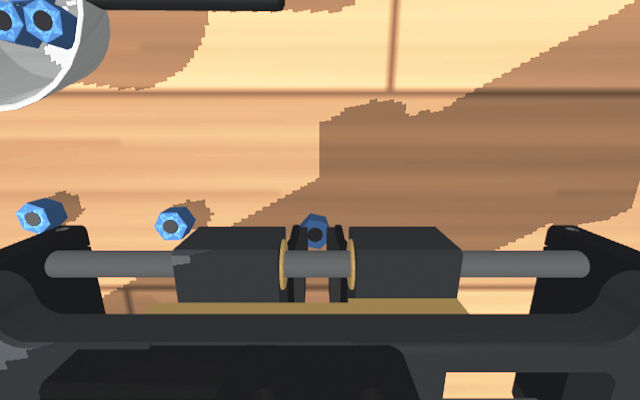

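The nut shows at (315,230), right at the fingertips. I'll let the fingers finish closing.

Emit:
send_rows(
  moves=[
    [0,0,0,0,0,0],
    [0,0,0,0,0,0],
    [0,0,0,0,0,0],
  ],
  grip=0,
)

```text
time_s: 2.15
position: [0.4366, -0.365, 0.0047]
tcp_rot: [[1.0, 0.0, -0.0], [0.0, -1.0, 0.0], [-0.0, -0.0, -1.0]]
force: [-0.1, 0.5, -0.5]
opening: 0.005
grasp_force: 0.0
```

Run:
```python
from h import *
s,im,d=cap('wrist'); save(im,'w2.png');P=cloud('wrist',s,d)
hsv=cv2.cvtColor(im,cv2.COLOR_RGB2HSV).astype(int)
m=((hsv[...,0]>100)&(hsv[...,0]<125)&(hsv[...,1]>90)).astype(np.uint8)
n,l,st,c=cv2.connectedComponentsWithStats(m)
for i in range(1,n):
    if st[i,4]>60:
        q=P[l==i]; t=q[q[:,2]>np.percentile(q[:,2],80)-.003]; print(c[i].round(),st[i,4],t.mean(0).round(4),np.ptp(t,0).round(3))
print(s['opening'],s['position'])
```

```text
[38. 23.] 2539 [ 0.5585 -0.2148  0.0191] [0.063 0.172 0.172]
[ 43. 215.] 1007 [ 0.4494 -0.1885  0.0192] [0.07  0.195 0.178]
[176. 222.] 751 [ 0.4425 -0.2708  0.0143] [0.074 0.106 0.177]
[315. 221.] 253 [ 0.4453 -0.3639  0.019 ] [0.065 0.016 0.177]
0.0046907136601102885 [ 0.43657324 -0.36501479  0.0046975 ]
```

Emit:
send_rows(
  moves=[
    [0,0,-0.2,0,0,0],
    [-0.1,0,-0.4,0,0,0],
    [-0.1,0,-0.4,0,0,0],
    [-0.1,0,-0.4,0,0,0],
  ],
  grip=0.5,
)

```text
time_s: 2.6
position: [0.4118, -0.3659, 0.1063]
tcp_rot: [[1.0, -0.001, 0.002], [-0.001, -1.0, -0.002], [0.002, 0.002, -1.0]]
force: [0.3, 0.1, -0.6]
opening: 0.279
grasp_force: 0.0
```

```bash
cat > w.py <<'E'
from h import *
import sys
# nuts from the wrist camera: top-face centre and hex flat angles
s,im,d=cap('wrist'); save(im,sys.argv[1]);P=cloud('wrist',s,d)
hsv=cv2.cvtColor(im,cv2.COLOR_RGB2HSV).astype(int)
m=((hsv[...,0]>98)&(hsv[...,0]<128)&(hsv[...,1]>80)&(P[...,2]<.06)&(P[...,2]>-.01)).astype(np.uint8)
n,l,st,c=cv2.connectedComponentsWithStats(m)
for i in range(1,n):
    if st[i,4]>60:
        q=P[l==i]; zt=np.percentile(q[:,2],75); t=q[abs(q[:,2]-zt)<.0025]
        h=cv2.convexHull((t[:,:2]*1e4).astype(np.float32))
        (cx,cy),_=cv2.minEnclosingCircle(h)
        # width over directions
        a=np.radians(np.arange(0,180,5)); w=[np.ptp(h[:,0]@[np.cos(x),np.sin(x)])/10 for x in a]
        print(c[i].round(),st[i,4],'c',round(cx/1e4,4),round(cy/1e4,4),'z',zt.round(4),'minw',round(min(w),1),'at',int(np.argmin(w)*5),'maxw',round(max(w),1),'at',int(np.argmax(w)*5))
print(s['opening'],s['position'].round(4))
E
python3 w.py w3.png
```

```text
[135.  25.] 1548 c 0.5609 -0.2089 z 0.0186 minw 32.5 at 0 maxw 43.0 at 80
[598.  30.] 5147 c 0.5545 -0.6111 z 0.0198 minw 43.6 at 160 maxw 88.5 at 60
[130. 159.] 380 c 0.4468 -0.1806 z 0.0136 minw 18.7 at 40 maxw 21.4 at 75
[220. 165.] 314 c 0.4414 -0.269 z 0.0139 minw 18.2 at 60 maxw 21.1 at 150
[315. 171.] 256 c 0.436 -0.3638 z 0.0139 minw 18.7 at 105 maxw 20.7 at 140
[ 53. 185.] 386 c 0.4217 -0.0979 z 0.0134 minw 18.4 at 25 maxw 21.6 at 110
0.2794174862197135 [ 0.4118 -0.3659  0.1063]
```

View pics/w3.png

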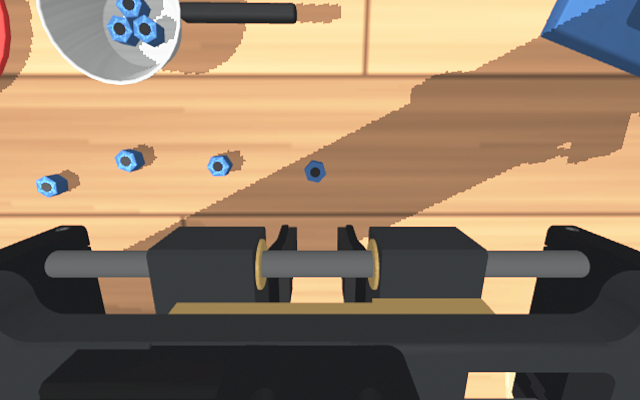

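Run:
```python
import cv2
a=cv2.imread('pics/w1.png')[190:320,220:410];b=cv2.imread('pics/w2.png')[190:320,220:410]
cv2.imwrite('pics/c1.png',cv2.resize(cv2.hconcat([a,b]),None,fx=2,fy=2,interpolation=2))
```

```text
(no output)
```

View pics/c1.png

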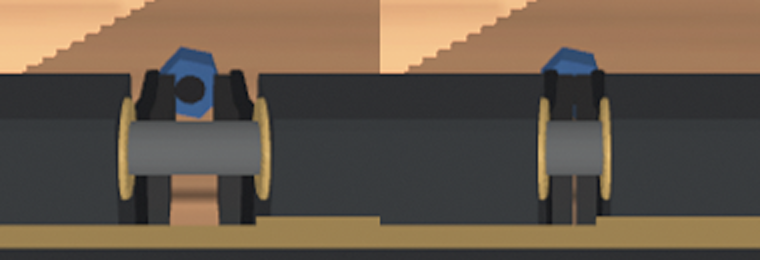

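The nut shows past the fingertips and hasn't moved, so I'll check where the tips really are in the wrist depth image.

Run:
```python
from h import *
s,im,d=cap('wrist'); P=cloud('wrist',s,d)
T=(P-s['position'])@s['tcp_rot']
reg=T[222:300,255:380].reshape(-1,3); reg=reg[(reg[:,2]<.05)&(abs(reg[:,1])<.06)]
print(s['opening'],s['position'])
for lo in np.arange(-.08,.05,.01):
    q=reg[(reg[:,2]>=lo)&(reg[:,2]<lo+.01)]
    if len(q): print(round(lo,3),len(q),'x',q[:,0].min().round(3),q[:,0].max().round(3),'y<0',np.percentile(q[q[:,1]<0,1],[0,50,100]).round(3) if (q[:,1]<0).any() else '', 'y>0',np.percentile(q[q[:,1]>0,1],[0,50,100]).round(3) if (q[:,1]>0).any() else '')
```

```text
0.3239355137884508 [ 0.41152862 -0.36509328  0.10496619]
-0.08 595 x -0.008 0.008 y<0 [-0.02  -0.018 -0.015] y>0 [0.014 0.017 0.019]
-0.07 186 x -0.01 0.003 y<0 [-0.02  -0.015 -0.015] y>0 [0.014 0.014 0.019]
-0.06 225 x -0.006 0.011 y<0 [-0.026 -0.021 -0.015] y>0 [0.014 0.02  0.025]
-0.05 337 x -0.01 0.011 y<0 [-0.025 -0.019 -0.015] y>0 [0.014 0.018 0.024]
-0.04 270 x -0.001 0.011 y<0 [-0.024 -0.019 -0.015] y>0 [0.014 0.018 0.023]
-0.03 242 x -0.005 0.011 y<0 [-0.024 -0.018 -0.015] y>0 [0.014 0.016 0.023]
-0.02 1 x 0.009 0.009 y<0  y>0 [0.015 0.015 0.015]
```

The visible fingertips end 20 mm short of the reported TCP, so the fingers closed above the nut. I'll go about 18 mm lower and watch the force.

Emit:
send_rows(
  moves=[
    [0.1,-0.006,0.2,0,0,0],
    [0.1,-0.006,0.36,0,0,0],
    [0.1,-0.006,0.42,0,0,0],
    [0.1,-0.006,0.45,0,0,0],
    [0.1,-0.006,0.47,0,0,0],
    [0.1,-0.006,0.476,0,0,0],
  ],
  grip=0.5,
)

```text
time_s: 3.3
position: [0.4369, -0.3642, -0.0137]
tcp_rot: [[1.0, -0.0, 0.001], [-0.0, -1.0, -0.001], [0.001, 0.001, -1.0]]
force: [-0.2, -0.4, 0.1]
opening: 0.497
grasp_force: 0.0
```

Emit:
send_rows(
  moves=[
    [0,0,0,0,0,0],
    [0,0,0,0,0,0],
    [0,0,0,0,0,0],
    [0,0,0,0,0,0],
    [0,0,0,0,0,0],
  ],
  grip=0,
)

```text
time_s: 3.8
position: [0.4369, -0.364, -0.0135]
tcp_rot: [[1.0, 0.0, 0.001], [0.0, -1.0, -0.001], [0.001, 0.001, -1.0]]
force: [-1.5, -0.1, 4.3]
opening: 0.197
grasp_force: 30.0
```

Emit:
send_rows(
  moves=[
    [0,0,-0.15,0,0,0],
    [0,0,-0.28,0,0,0],
    [0.15,-0.2,-0.28,0,0,0],
    [0.28,-0.38,-0.28,0,0,0],
    [0.4,-0.55,-0.28,0,0,0],
    [0.456,-0.626,-0.28,0,0,0],
    [0.456,-0.626,-0.22,0,0,0],
    [0.456,-0.626,-0.155,0,0,0],
    [0.456,-0.626,-0.155,0,0,0],
  ],
)

```text
time_s: 4.7
position: [0.5492, -0.2054, 0.0228]
tcp_rot: [[1.0, 0.001, -0.004], [0.001, -1.0, 0.002], [-0.004, -0.002, -1.0]]
force: [0.1, 0.2, -0.3]
opening: 0.198
grasp_force: 30.0
```

Emit:
send_rows(
  moves=[
    [0,0,0,0,0,0],
    [0,0,0,0,0,0],
    [0,0,0,0,0,0],
    [0,0,-0.1,0,0,0],
    [0,0,-0.18,0,0,0],
    [-0.2,0.11,-0.18,0,0,0],
    [-0.38,0.21,-0.18,0,0,0],
    [-0.438,0.246,-0.12,0,0,0],
    [-0.438,0.246,0.02,0,0,0],
    [-0.438,0.246,0.11,0,0,0],
    [-0.438,0.246,0.15,0,0,0],
    [-0.438,0.246,0.156,0,0,0],
  ],
  grip=0.45,
)

```text
time_s: 5.9
position: [0.4408, -0.2686, -0.015]
tcp_rot: [[1.0, -0.0, -0.001], [-0.0, -1.0, 0.001], [-0.001, -0.001, -1.0]]
force: [1.2, -0.6, 0.8]
opening: 0.447
grasp_force: 0.0
```

Emit:
send_rows(
  moves=[
    [0,0,0,0,0,0],
    [0,0,0,0,0,0],
    [0,0,0,0,0,0],
    [0,0,0,0,0,0],
    [0,0,0,0,0,0],
  ],
  grip=0,
)

```text
time_s: 6.4
position: [0.4417, -0.269, -0.0135]
tcp_rot: [[1.0, 0.0, 0.001], [0.0, -1.0, -0.001], [0.001, 0.001, -1.0]]
force: [0.5, 0.1, 5.7]
opening: 0.197
grasp_force: 30.0
```

Emit:
send_rows(
  moves=[
    [0,0,-0.15,0,0,0],
    [0,0,-0.28,0,0,0],
    [0.18,-0.09,-0.28,0,0,0],
    [0.36,-0.18,-0.28,0,0,0],
    [0.5,-0.25,-0.28,0,0,0],
    [0.55,-0.276,-0.28,0,0,0],
    [0.55,-0.276,-0.22,0,0,0],
    [0.55,-0.276,-0.175,0,0,0],
    [0.55,-0.276,-0.175,0,0,0],
  ],
)

```text
time_s: 7.3
position: [0.5745, -0.199, 0.0263]
tcp_rot: [[1.0, -0.001, -0.007], [-0.001, -1.0, 0.004], [-0.007, -0.004, -1.0]]
force: [0.0, -0.3, -0.4]
opening: 0.2
grasp_force: 30.0
```

```bash
cat > s.py <<'E'
from h import *
import sys
from m import measure
from f import fits
s,im,d=cap('top'); n=sys.argv[1]; np.savez(n+'.npz',im=im,P=cloud('top',s,d),d=d); save(im,n+'.png')
measure(n+'.npz'); fits(n+'.npz')
E
sed -i 's/^measure()/if __name__=="__main__": measure()/' m.py; python3 s.py t1 | grep -v -E 'base|^rim|^yel'
```

```text
red px [350. 212.] 421 mean [ 0.5812 -0.0642  0.0152] mid [ 0.5755 -0.0459] ext [0.049 0.098] zmax 0.047 ang 70.3
handle px [395. 228.] 32 mean [ 0.5364 -0.1662  0.0465] mid [ 0.537  -0.1654] ext [0.019 0.013] zmax 0.049 ang -146.0
scoop rim [ 0.5798 -0.2344  0.0808]
handle n 17 [ 0.5385 -0.1655  0.0459] -0.172 dx/dy 1.6352
lid [ 0.5921 -0.0222  0.0593]
lidgrip [ 0.5846 -0.0252  0.0461] [ 0.5837 -0.024   0.0461] [0.012 0.021 0.005]
bowl [0.5658 0.3014 0.0665]
```

Emit:
send_rows(
  moves=[
    [0,0,0,0,0,0],
    [0,0,0,0,0,0],
    [0,0,0,0,0,0],
    [0,0,-0.1,0,0,0],
    [0,0,-0.18,0,0,0],
    [-0.19,-0.03,-0.18,0,0,0],
    [-0.38,-0.06,-0.18,0,0,0],
    [-0.529,-0.078,-0.12,0,0,0],
    [-0.529,-0.078,0.02,0,0,0],
    [-0.529,-0.078,0.12,0,0,0],
    [-0.529,-0.078,0.17,0,0,0],
    [-0.529,-0.078,0.176,0,0,0],
  ],
  grip=0.45,
)

```text
time_s: 8.55
position: [0.446, -0.18, -0.0156]
tcp_rot: [[1.0, -0.0, -0.002], [-0.0, -1.0, 0.001], [-0.002, -0.001, -1.0]]
force: [-0.1, -0.1, 0.2]
opening: 0.447
grasp_force: 0.0
```

Emit:
send_rows(
  moves=[
    [0,0,0,0,0,0],
    [0,0,0,0,0,0],
    [0,0,0,0,0,0],
    [0,0,0,0,0,0],
    [0,0,0,0,0,0],
  ],
  grip=0,
)

```text
time_s: 9.05
position: [0.447, -0.1805, -0.0138]
tcp_rot: [[1.0, 0.0, 0.002], [0.0, -1.0, -0.001], [0.002, 0.001, -1.0]]
force: [0.1, 0.3, 5.0]
opening: 0.198
grasp_force: 30.0
```

Emit:
send_rows(
  moves=[
    [0,0,-0.15,0,0,0],
    [0,0,-0.28,0,0,0],
    [0.18,0.05,-0.28,0,0,0],
    [0.36,0.1,-0.28,0,0,0],
    [0.48,0.14,-0.28,0,0,0],
    [0.512,0.146,-0.28,0,0,0],
    [0.512,0.146,-0.23,0,0,0],
    [0.512,0.146,-0.195,0,0,0],
    [0.512,0.146,-0.195,0,0,0],
  ],
)

```text
time_s: 9.95
position: [0.5704, -0.2146, 0.0315]
tcp_rot: [[1.0, -0.0, -0.007], [-0.0, -1.0, 0.004], [-0.007, -0.004, -1.0]]
force: [-0.4, -0.4, -0.4]
opening: 0.197
grasp_force: 30.0
```

Emit:
send_rows(
  moves=[
    [0,0,0,0,0,0],
    [0,0,0,0,0,0],
    [0,0,0,0,0,0],
    [0,0,-0.1,0,0,0],
    [0,0,-0.18,0,0,0],
    [-0.2,0,-0.22,0,0,0],
    [-0.4,0,-0.26,0,0,0],
    [-0.6,-0.1,-0.3,0,0,0],
    [-0.72,-0.2,-0.3,0,0,0],
    [-0.72,-0.2,-0.3,0,0,0],
  ],
  grip=0.45,
)

```text
time_s: 10.95
position: [0.3853, -0.1597, 0.1089]
tcp_rot: [[1.0, 0.0, -0.011], [0.0, -1.0, 0.008], [-0.011, -0.008, -1.0]]
force: [0.0, 0.2, -0.5]
opening: 0.451
grasp_force: 0.0
```

```bash
python3 w.py w4.png
```

```text
[374.  12.] 869 c 0.5454 -0.2108 z 0.0224 minw 18.8 at 0 maxw 32.1 at 125
[176. 133.] 338 c 0.4437 -0.0206 z 0.0137 minw 18.1 at 40 maxw 21.2 at 75
[256. 157.] 283 c 0.4213 -0.0984 z 0.0138 minw 17.9 at 25 maxw 20.6 at 170
0.4510825657087176 [ 0.3853 -0.1597  0.1089]
```

View pics/w4.png

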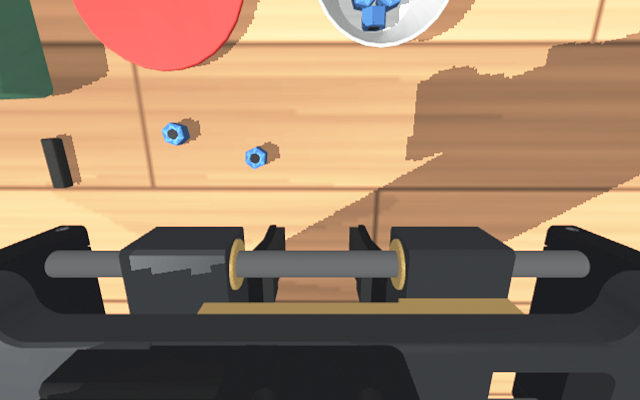

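Emit:
send_rows(
  moves=[
    [0,0,0,0,0,0],
    [0,0,0,0,0,0],
  ],
)

```text
time_s: 11.2
position: [0.3965, -0.1683, 0.1096]
tcp_rot: [[1.0, 0.0, 0.003], [0.0, -1.0, -0.002], [0.003, 0.002, -1.0]]
force: [0.2, -0.3, -0.3]
opening: 0.449
grasp_force: 0.0
```

Emit:
send_rows(
  moves=[
    [0.06,-0.14,0,0,0,0],
    [0.108,-0.276,0.1,0,0,0],
    [0.108,-0.276,0.25,0,0,0],
    [0.108,-0.276,0.38,0,0,0],
    [0.108,-0.276,0.45,0,0,0],
    [0.108,-0.276,0.48,0,0,0],
    [0.108,-0.276,0.494,0,0,0],
    [0.108,-0.276,0.494,0,0,0],
  ],
)

```text
time_s: 12.0
position: [0.4222, -0.0981, -0.0145]
tcp_rot: [[1.0, -0.0, 0.001], [-0.0, -1.0, -0.0], [0.001, 0.0, -1.0]]
force: [-0.2, 0.1, 0.2]
opening: 0.445
grasp_force: 0.0
```

Emit:
send_rows(
  moves=[
    [0,0,0,0,0,0],
    [0,0,0,0,0,0],
    [0,0,0,0,0,0],
    [0,0,0,0,0,0],
    [0,0,0,0,0,0],
  ],
  grip=0,
)

```text
time_s: 12.5
position: [0.4217, -0.0979, -0.0138]
tcp_rot: [[1.0, 0.0, 0.001], [0.0, -1.0, -0.001], [0.001, 0.001, -1.0]]
force: [-0.3, -0.8, 6.1]
opening: 0.195
grasp_force: 30.0
```

Emit:
send_rows(
  moves=[
    [0,0,-0.15,0,0,0],
    [0,0,-0.3,0,0,0],
    [0.14,0.1,-0.3,0,0,0],
    [0.28,0.2,-0.3,0,0,0],
    [0.42,0.3,-0.3,0,0,0],
    [0.54,0.4,-0.3,0,0,0],
    [0.584,0.428,-0.3,0,0,0],
    [0.584,0.428,-0.27,0,0,0],
    [0.584,0.428,-0.215,0,0,0],
    [0.584,0.428,-0.215,0,0,0],
    [0.584,0.428,-0.215,0,0,0],
  ],
)

```text
time_s: 13.6
position: [0.5653, -0.203, 0.0381]
tcp_rot: [[1.0, 0.001, -0.004], [0.001, -1.0, 0.002], [-0.004, -0.002, -1.0]]
force: [0.8, -0.2, -0.1]
opening: 0.199
grasp_force: 30.0
```

Emit:
send_rows(
  moves=[
    [0,0,0,0,0,0],
    [0,0,0,0,0,0],
    [0,0,0,0,0,0],
    [0,0,-0.1,0,0,0],
    [0,0,-0.2,0,0,0],
    [-0.18,-0.2,-0.22,0,0,0],
    [-0.3,-0.4,-0.22,0,0,0],
    [-0.42,-0.6,-0.15,0,0,0],
    [-0.5,-0.74,-0.1,0,0,0],
    [-0.5,-0.74,-0.1,0,0,0],
    [-0.5,-0.74,-0.1,0,0,0],
  ],
  grip=0.45,
)

```text
time_s: 14.7
position: [0.4376, -0.0162, 0.0639]
tcp_rot: [[1.0, 0.004, -0.006], [0.004, -1.0, 0.002], [-0.006, -0.002, -1.0]]
force: [0.7, -0.4, -0.1]
opening: 0.45
grasp_force: 0.0
```

```bash
python3 w.py w5.png
```

```text
[581.  40.] 4767 c 0.5655 -0.2086 z 0.032 minw 20.5 at 40 maxw 40.6 at 140
[322. 198.] 366 c 0.4444 -0.0201 z 0.0139 minw 18.6 at 100 maxw 21.4 at 10
0.4497815319108064 [ 0.4376 -0.0162  0.0639]
```

Emit:
send_rows(
  moves=[
    [0.006,0,0.12,0,0,0],
    [0.006,0,0.24,0,0,0],
    [0.006,0,0.29,0,0,0],
    [0.006,0,0.314,0,0,0],
    [0.006,0,0.314,0,0,0],
  ],
)

```text
time_s: 15.25
position: [0.4452, -0.0207, -0.0145]
tcp_rot: [[1.0, -0.001, 0.001], [-0.001, -1.0, -0.0], [0.001, 0.0, -1.0]]
force: [-0.9, 0.4, 0.2]
opening: 0.449
grasp_force: 0.0
```

Emit:
send_rows(
  moves=[
    [0,0,0,0,0,0],
    [0,0,0,0,0,0],
    [0,0,0,0,0,0],
    [0,0,0,0,0,0],
    [0,0,0,0,0,0],
  ],
  grip=0,
)

```text
time_s: 15.75
position: [0.4444, -0.0198, -0.0135]
tcp_rot: [[1.0, 0.0, 0.002], [0.0, -1.0, -0.001], [0.002, 0.001, -1.0]]
force: [-0.8, -0.5, 4.5]
opening: 0.195
grasp_force: 30.0
```

Emit:
send_rows(
  moves=[
    [0,0,-0.15,0,0,0],
    [0,0,-0.3,0,0,0],
    [0.1,0.16,-0.32,0,0,0],
    [0.2,0.32,-0.32,0,0,0],
    [0.3,0.48,-0.32,0,0,0],
    [0.4,0.62,-0.32,0,0,0],
    [0.486,0.75,-0.32,0,0,0],
    [0.486,0.75,-0.32,0,0,0],
    [0.486,0.75,-0.27,0,0,0],
    [0.486,0.75,-0.22,0,0,0],
    [0.486,0.75,-0.22,0,0,0],
  ],
)

```text
time_s: 16.85
position: [0.5621, -0.2043, 0.038]
tcp_rot: [[1.0, 0.001, -0.007], [0.001, -1.0, 0.004], [-0.007, -0.004, -1.0]]
force: [0.7, -0.1, 0.5]
opening: 0.195
grasp_force: 30.0
```

Emit:
send_rows(
  moves=[
    [0,0,0,0,0,0],
    [0,0,0,0,0,0],
    [0,0,0,0,0,0],
    [0,0,-0.1,0,0,0],
    [0,0,-0.2,0,0,0],
    [-0.1,0.15,-0.3,0,0,0.1],
    [-0.2,0.3,-0.4,0,0,0.2],
    [-0.3,0.4,-0.4,0,0,0.3],
    [-0.5,0.4,-0.4,0,0,0.4],
    [-0.6,0.4,-0.4,0,0,0.5],
    [-0.6,0.4,-0.4,0,0,0.5],
    [-0.6,0.4,-0.4,0,0,0.5],
  ],
  grip=0.45,
)

```text
time_s: 18.05
position: [0.4148, -0.3075, 0.1416]
tcp_rot: [[0.706, -0.708, 0.001], [-0.708, -0.706, -0.001], [0.001, -0.0, -1.0]]
force: [0.6, -0.3, -1.0]
opening: 0.454
grasp_force: 0.0
```

```bash
python3 s.py t2| grep -v -E 'base|^rim|^yel'; python3 -c "
import cv2
a=cv2.imread('pics/t2.png')[120:320,270:530]; cv2.imwrite('pics/t2c.png',cv2.resize(a,None,fx=3,fy=3))"; python3 -c "
from h import *
print(readout.read_state())"
```

```text
blue px [408. 218.] 320 mean [ 0.5664 -0.208   0.0506] mid [ 0.5671 -0.2096] ext [0.019 0.02 ] zmax 0.055 ang 55.8
red px [332. 222.] 1982 mean [ 0.5557 -0.0211  0.0149] mid [ 0.5514 -0.0213] ext [0.097 0.147] zmax 0.048 ang -89.6
scoop px [421. 222.] 401 mean [ 0.5545 -0.2349  0.0456] mid [ 0.556  -0.2268] ext [0.085 0.144] zmax 0.05 ang -80.8
scoop px [411. 217.] 101 mean [ 0.5663 -0.2073  0.0517] mid [ 0.5668 -0.2088] ext [0.019 0.017] zmax 0.055 ang -156.9
handle px [426. 221.] 675 mean [ 0.5572 -0.2602  0.0455] mid [ 0.556  -0.2525] ext [0.085 0.192] zmax 0.05 ang -82.1
handle px [410. 218.] 152 mean [ 0.5668 -0.2084  0.051 ] mid [ 0.567 -0.21 ] ext [0.019 0.02 ] zmax 0.055 ang 52.6
scoop rim [ 0.5663 -0.2071  0.0506]
handle n 155 [ 0.5648 -0.3071  0.0454] -0.349 dx/dy 0.0025
lid [ 0.5772 -0.021   0.0724]
lidgrip [ 0.5771 -0.021   0.0459] [ 0.5768 -0.0216  0.0445] [0.026 0.026 0.011]
bowl [0.5658 0.3014 0.0665]
{'time_s': 18.1, 'joint_positions': array([-4.89144457e+01,  2.67889943e+01,  1.01046688e+02,  8.32110959e-03,
        5.20640289e+01,  8.60572809e+01]), 'qvel': array([ 0.79685938,  0.66352216, -1.13970635, -0.02784777,  0.05029623,
       -0.24254271]), 'tau': array([-3.17867193e-01, -3.70489490e+01, -1.29966411e+01,  1.50499481e-02,
       -3.44699377e-02,  4.20644099e-02]), 'position': array([ 0.41553993, -0.3076257 ,  0.14154837]), 'tcp_rot': array([[ 7.07391507e-01, -7.06820859e-01,  1.23665304e-03],
       [-7.06819764e-01, -7.07392588e-01, -1.24403000e-03],
       [ 1.75410555e-03,  5.92544658e-06, -9.99998462e-01]]), 'force': array([ 0.05074418, -0.66695037,  0.54548702]), 'moment': array([ 0.10874594,  0.00424408, -0.01813359]), 'grasp_force': 0.0, 'opening': 0.44891882016961937}
```

View pics/t2c.png

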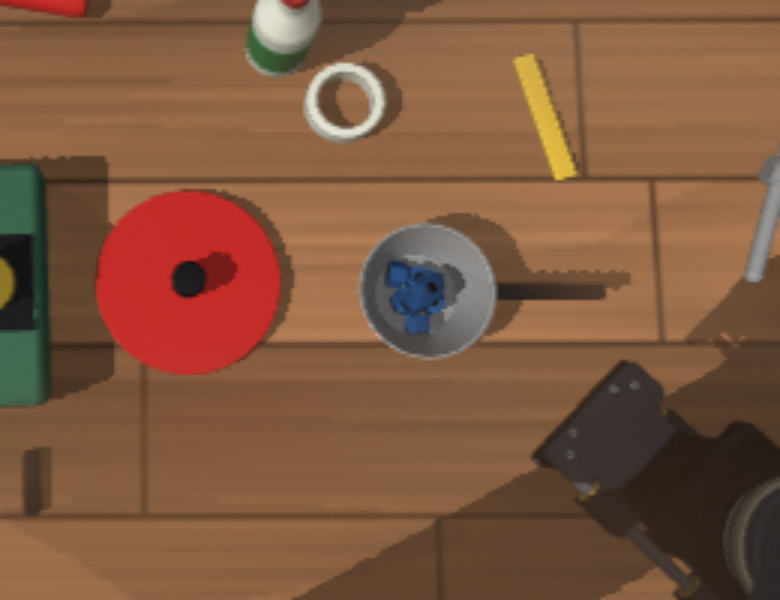

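All eight nuts are in the scoop, with the top one at z≈0.052 near the cup's centre (crop (430,290)). Before I grip the handle, I'll test-tilt the empty tool to learn the wrist's sign convention for the pour.

Emit:
send_rows(
  moves=[
    [0,0,-0.3,-0.08,0.08,0],
    [0,0,-0.4,-0.157,0.157,0],
    [0,0,-0.4,-0.157,0.157,0],
    [0,0,-0.4,-0.157,0.157,0],
    [0,0,-0.4,-0.157,0.157,0],
  ],
)

```text
time_s: 18.6
position: [0.4158, -0.3065, 0.2407]
tcp_rot: [[0.709, -0.706, 0.0], [-0.663, -0.666, -0.341], [0.241, 0.241, -0.94]]
force: [-0.0, -0.5, -0.0]
opening: 0.452
grasp_force: 0.0
```

```bash
python3 -c "
from h import *
s=readout.read_state();print(s['joint_positions'].round(2),s['position'].round(4),s['tcp_rot'].round(4).tolist())"
```

```text
[-39.13  15.82 103.57 -20.3   49.54 107.51] [ 0.4158 -0.3065  0.2407] [[0.7086, -0.7056, 0.0003], [-0.6634, -0.6663, -0.3406], [0.2405, 0.2411, -0.9402]]
```

```bash
cat > k.py <<'E'
import numpy as np
from scipy.spatial.transform import Rotation as Ro
from scipy.optimize import least_squares
D=[([-78.3537,30.2768,82.1548,-.0011,67.6879,-10.2283],[.23272,-.57925,.19990],[[.928,.37258,0],[.37258,-.928,0],[0,0,-1]]),
([-48.9144,26.7890,101.0467,.0083,52.0640,86.0573],[.41554,-.30763,.14155],[[.70739,-.70682,.0012],[-.70682,-.70739,-.0012],[.00175,0,-1]]),
([-39.13,15.82,103.57,-20.3,49.54,107.51],[.4158,-.3065,.2407],[[.7086,-.7056,.0003],[-.6634,-.6663,-.3406],[.2405,.2411,-.9402]])]
def fk(q,p):
    h,a1,L1,a3,L2,L6,d=p
    A=Ro.from_euler('Z',q[0],degrees=True); B=A*Ro.from_euler('Y',q[1],degrees=True); C=B*Ro.from_euler('Y',q[2],degrees=True)
    W=C*Ro.from_euler('ZYZ',[q[3],q[4],q[5]],degrees=True)
    x=A.apply([a1,d,h])+B.apply([0,0,L1])+C.apply([a3,0,L2])+W.apply([0,0,L6])
    return x,W
def fit(D):
    f=lambda p: np.concatenate([(fk(q,p)[0]-x)*1e3 for q,x,_ in D]+[(np.array(p)-[.3,0,.4,0,.4,.25,.1])*.3])
    return least_squares(f,[.3,0,.4,0,.4,.25,.1])
if __name__=='__main__':
    r=fit(D); print(r.x.round(4),np.abs(r.fun[:-7]).max())
    for q,x,R in D:
        W=fk(q,r.x)[1]; print((W.inv()*Ro.from_matrix(R)).as_rotvec(degrees=True).round(2))
E
python3 k.py
```

```text
[ 2.740e-01 -1.000e-04  5.882e-01  1.141e-01  3.917e-01  3.271e-01
  1.110e-01] 0.0047323039271962575
[-8.0e-02 -1.1e-01  9.0e+01]
[ 0. -0. 90.]
[ 0.   -0.   89.99]
```

```bash
cat > ik.py <<'E'
from k import *
p=fit(D).x
lo=np.array([-176.69,-43.24,12.49,-82,0,-163.58])+3; hi=np.array([176.69,126.21,139.97,262,151.66,163.58])-3
def ik(x,R,q0):
    W=Ro.from_matrix(R)*Ro.from_euler('Z',-90,degrees=True)
    def f(q):
        a,b=fk(q,p); return np.concatenate([(a-x)*20,(b.inv()*W).as_rotvec()*5,(q-q0)*1e-4])
    r=least_squares(f,np.clip(q0,lo+.1,hi-.1),bounds=(lo,hi)); a,b=fk(r.x,p)
    return r.x,np.linalg.norm(a-x)*1e3,np.degrees((b.inv()*W).magnitude())
def pose(th,al,sg,lip,G=.085,g=.039):
    """TCP pose: scoop tilt th, handle azimuth al, lip at given point"""
    h=np.array([np.cos(al),np.sin(al),0]); z=np.array([0,0,1.]); c0=-h
    ax=np.cross(c0,-z); Rt=Ro.from_rotvec(ax*np.radians(th))
    R0=np.column_stack([sg*h,np.cross(-z,sg*h),-z]); R=Rt.as_matrix()@R0
    grip=lip-Rt.apply((G+.054)*c0+.008*z)
    return grip+R[:,2]*g,R
if __name__=='__main__':
    b=np.array([.566,.3015,.145])
    for al in range(30,181,30):
        for sg in(1,-1):
            a=np.radians(al); q=np.array([10,25,100,0,55,100. if sg>0 else -80]); out=[]
            h=np.array([np.cos(a),np.sin(a),0])
            for th in range(0,121,10):
                x,R=pose(th,a,sg,b+.02*h+[0,0,.02]); q,e,er=ik(x,R,q); out.append((q,e,er))
            print(al,sg,'err',max(o[1] for o in out).round(1),max(o[2] for o in out).round(1),'q0',out[0][0].round(0),'q6',out[6][0].round(0),'q12',out[-1][0].round(0),'step',max(np.abs(np.diff([o[0] for o in out],axis=0)).max(1)).round(0))
    print('scoop grasp',[ik(np.array([.566,-.2925,0]),pose(0,-np.pi/2,s,b)[1],np.array([-40,25,100,0,55,0]))[0].round(0) for s in(1,-1)])
E
python3 ik.py
```

```text
30 1 err 0.0 0.0 q0 [20. 49. 56.  0. 75. 80.] q6 [ 14.  29. 107. 138.  20. -57.] q12 [  8.  68. 127. 153. 134. -98.] step 59.0
30 -1 err 105.7 59.9 q0 [  20.   49.   56.    0.   75. -100.] q6 [  18.   26.   99.   64.    8. -161.] q12 [  18.    6.  113.   71.    3. -161.] step 37.0
60 1 err 0.0 0.0 q0 [26. 47. 60. -0. 73. 56.] q6 [  7.  31. 103.  90.  44. -34.] q12 [ -9.  64. 117. 111. 120. -91.] step 23.0
60 -1 err 116.9 65.6 q0 [  26.   47.   60.   -0.   73. -124.] q6 [  15.   26.   92.   49.   36. -161.] q12 [   0.    8.  108.   74.   42. -161.] step 13.0
90 1 err 0.0 0.0 q0 [30. 43. 69. -0. 67. 30.] q6 [  4.  35.  93.  67.  69. -33.] q12 [-10.  62.  97.  93. 121. -65.] step 13.0
90 -1 err 158.2 51.8 q0 [  30.   43.   69.   -0.   67. -150.] q6 [  15.   29.   80.   40.   65. -161.] q12 [  -2.   78.   35.  121.  138. -161.] step 35.0
120 1 err 0.0 0.0 q0 [32. 38. 82. -0. 60.  2.] q6 [  5.  40.  81.  52.  93. -39.] q12 [ -5.  66.  74.  86. 135. -41.] step 11.0
120 -1 err 138.5 42.1 q0 [  37.   38.   83.   -9.   58. -161.] q6 [  15.   40.   60.   41.  102. -161.] q12 [   2.   79.   34.  123.  147. -161.] step 41.0
150 1 err 6.0 3.9 q0 [ 30.  32.  94.  -0.  53. -30.] q6 [  9.  45.  69.  37. 114. -51.] q12 [  2.  71.  53.  90. 149. -17.] step 12.0
150 -1 err 166.3 56.8 q0 [  42.   32.  108.  -36.   30. -161.] q6 [  16.   70.   15.   76.  149. -161.] q12 [   5.   78.   33.  119.  149. -161.] step 76.0
180 1 err 82.3 22.9 q0 [ 24.  28. 104.  -0.  48. -66.] q6 [ 15.  49.  61.  16. 129. -72.] q12 [ 13.  86.  15. 153. 149.  58.] step 90.0
180 -1 err 47.8 26.8 q0 [ 24.  28. 104.   0.  48. 114.] q6 [ 15.  49.  61.  16. 129. 108.] q12 [  5.  69.  53.  77. 149. 161.] step 18.0
scoop grasp [array([-37.,  46.,  88.,   0.,  46., 143.]), array([-37.,  46.,  88.,  -0.,  46., -37.])]
```

```bash
cat > row.py <<'E'
from h import *
from scipy.spatial.transform import Rotation as Ro
def rows(targets,s=None,x0=None,R0=None):
    s=s or readout.read_state(); R=np.array(s['tcp_rot']) if R0 is None else R0; x=s['position'] if x0 is None else np.array(x0)
    for xt,Rt in targets:
        print(list(np.r_[R.T@(np.array(xt)-x)*4, Ro.from_matrix(R.T@Rt).as_rotvec()/(np.pi/2)].round(3)))
def down(yaw):
    c,s=np.cos(np.radians(yaw)),np.sin(np.radians(yaw)); return np.array([[c,s,0],[s,-c,0],[0,0,-1.]])
E
python3 -c "
from row import *
rows([([.565,-.2925,.12],down(-90)),([.565,-.2925,.06],down(-90))])"
```

```text
[np.float64(0.27), np.float64(-0.575), np.float64(0.435), np.float64(0.087), np.float64(-0.21), np.float64(0.496)]
[np.float64(0.212), np.float64(-0.633), np.float64(0.661), np.float64(0.087), np.float64(-0.21), np.float64(0.496)]
```

Emit:
send_rows(
  moves=[
    [0.1,-0.2,0.1,0.03,-0.07,0.16],
    [0.2,-0.4,0.25,0.06,-0.14,0.33],
    [0.27,-0.575,0.435,0.087,-0.21,0.496],
    [0.27,-0.575,0.435,0.087,-0.21,0.496],
    [0.27,-0.575,0.435,0.087,-0.21,0.496],
    [0.27,-0.575,0.435,0.087,-0.21,0.496],
    [0.27,-0.575,0.435,0.087,-0.21,0.496],
    [0.27,-0.575,0.435,0.087,-0.21,0.496],
    [0.27,-0.575,0.435,0.087,-0.21,0.496],
  ],
)

```text
time_s: 19.5
position: [0.5645, -0.2935, 0.12]
tcp_rot: [[-0.0, -1.0, -0.0], [-1.0, 0.0, -0.001], [0.001, 0.0, -1.0]]
force: [-0.4, -0.7, 0.4]
opening: 0.45
grasp_force: 0.0
```

```bash
python3 -c "
from row import *
s=readout.read_state();print(s['joint_positions'].round(3).tolist(),s['position'].round(4),s['tcp_rot'].round(4).tolist())
rows([([.565,-.2925,.04],down(-90)),([.565,-.2925,.002],down(-90))])"
```

```text
[-37.504, 36.49, 84.552, -0.039, 58.946, 142.54] [ 0.5645 -0.2935  0.12  ] [[-0.0004, -1.0, -0.0002], [-1.0, 0.0004, -0.0006], [0.0006, 0.0002, -1.0]]
[np.float64(-0.004), np.float64(-0.002), np.float64(0.32), np.float64(0.0), np.float64(-0.0), np.float64(-0.0)]
[np.float64(-0.004), np.float64(-0.002), np.float64(0.472), np.float64(0.0), np.float64(-0.0), np.float64(-0.0)]
```

Emit:
send_rows(
  moves=[
    [0,0,0.15,0,0,0],
    [0,0,0.32,0,0,0],
    [0,0,0.42,0,0,0],
    [0,0,0.475,0,0,0],
    [0,0,0.475,0,0,0],
  ],
)

```text
time_s: 20.0
position: [0.5638, -0.2925, -0.0001]
tcp_rot: [[-0.0, -1.0, -0.002], [-1.0, 0.0, 0.001], [-0.001, 0.002, -1.0]]
force: [-0.1, -0.5, 0.9]
opening: 0.45
grasp_force: 0.0
```

Emit:
send_rows(
  moves=[
    [0,0,0,0,0,0],
    [0,0,0,0,0,0],
    [0,0,0,0,0,0],
    [0,0,0,0,0,0],
    [0,0,0,0,0,0],
    [0,0,0,0,0,0],
    [0,0,0,0,0,0],
  ],
  grip=0,
)

```text
time_s: 20.7
position: [0.5655, -0.2943, 0.0023]
tcp_rot: [[-0.002, -1.0, 0.002], [-1.0, 0.002, -0.002], [0.002, -0.002, -1.0]]
force: [1.0, -0.5, 4.4]
opening: 0.136
grasp_force: 30.0
```

Emit:
send_rows(
  moves=[
    [0,0,-0.04,0,0,0],
    [0,0,-0.08,0,0,0],
    [0,0,-0.12,0,0,0],
    [0,0,-0.12,0,0,0],
    [0,0,-0.12,0,0,0],
  ],
)

```text
time_s: 21.2
position: [0.5654, -0.2947, 0.0323]
tcp_rot: [[-0.001, -1.0, 0.002], [-1.0, 0.001, -0.003], [0.003, -0.002, -1.0]]
force: [0.4, -2.1, -0.2]
opening: 0.135
grasp_force: 30.0
```

```bash
cat > tilt.py <<'E'
from h import *
import sys
# rim plane of the scoop: fit from top and side depth near the expected centre
cx,cy,zc=map(float,sys.argv[1:4])
for n in ('top','side'):
    s,im,d=cap(n); P=cloud(n,s,d); save(im,f'{sys.argv[4]}_{n}.png')
    r=np.hypot(P[...,0]-cx,P[...,1]-cy); m=(r>.044)&(r<.06)&(abs(P[...,2]-zc)<.03)&(d>0)
    q=P[m]; 
    if len(q)<40: print(n,len(q)); continue
    # keep highest point in each azimuth bin
    a=np.arctan2(q[:,1]-cy,q[:,0]-cx); k=[]
    for b in np.arange(-np.pi,np.pi,np.pi/12):
        w=q[(a>=b)&(a<b+np.pi/12)]
        if len(w): k.append(w[w[:,2].argmax()])
    k=np.array(k); print(n); print(k.round(3).tolist())
print(s['position'].round(4),s['opening'],s['force'].round(2),s['moment'].round(2))
E
python3 tilt.py .566 -.2075 .075 l1
```

```text
top
[[0.579, -0.255, 0.05], [0.584, -0.257, 0.069], [0.593, -0.253, 0.067], [0.603, -0.243, 0.063], [0.61, -0.232, 0.062], [0.618, -0.215, 0.056], [0.616, -0.206, 0.054], [0.615, -0.191, 0.048], [0.603, -0.175, 0.046], [0.601, -0.172, 0.046], [0.525, -0.179, 0.047], [0.52, -0.185, 0.049]]
side 34
[ 0.5654 -0.2948  0.0322] 0.13545899465934838 [ 0.6  -2.25  0.79] [-0.26 -0.   -0.02]
```

The scoop pivots in a plain handle grip: its rim slopes about 16°. I'll set it down and regrip close to the cup. With the tool leaning about 24°, the fingers lie against the flared wall and stop the sag.

Emit:
send_rows(
  moves=[
    [0,0,0.04,0,0,0],
    [0,0,0.08,0,0,0],
    [0,0,0.12,0,0,0],
    [0,0,0.12,0,0,0],
    [0,0,0.12,0,0,0],
  ],
)

```text
time_s: 21.8
position: [0.5666, -0.2964, 0.0024]
tcp_rot: [[-0.002, -1.0, 0.004], [-1.0, 0.002, -0.005], [0.005, -0.004, -1.0]]
force: [1.3, -5.2, 2.8]
opening: 0.137
grasp_force: 30.0
```

Emit:
send_rows(
  moves=[
    [0,0,0,0,0,0],
    [0,0,0,0,0,0],
    [0,0,0,0,0,0],
    [0,0,0,0,0,0],
    [0,0,-0.15,0,0,0],
    [0.1,0,-0.3,0,0,0],
    [0.2,0,-0.4,0,0,0],
    [0.2,0,-0.4,0,0,0],
  ],
  grip=0.45,
)

```text
time_s: 22.6
position: [0.5676, -0.3489, 0.1062]
tcp_rot: [[-0.004, -1.0, 0.009], [-1.0, 0.004, -0.009], [0.009, -0.009, -1.0]]
force: [0.8, -0.8, -0.4]
opening: 0.447
grasp_force: 0.0
```

```bash
python3 s.py t3| grep -E 'scoop|handle|lid|blue'; python3 tilt.py .566 -.2075 .046 l2
```

```text
blue px [407. 216.] 412 mean [ 0.5841 -0.1994  0.036 ] mid [ 0.5829 -0.2026] ext [0.043 0.052] zmax 0.045 ang 59.4
scoop px [421. 220.] 437 mean [ 0.5555 -0.2334  0.0458] mid [ 0.556  -0.2289] ext [0.085 0.14 ] zmax 0.05 ang -82.1
handle px [425. 219.] 819 mean [ 0.5588 -0.2592  0.0455] mid [ 0.556  -0.2542] ext [0.085 0.191] zmax 0.051 ang -83.0
handle px [414. 214.] 61 mean [ 0.574  -0.2187  0.0337] mid [ 0.5743 -0.2188] ext [0.017 0.019] zmax 0.038 ang 83.6
scoop rim [ 0.5667 -0.2117  0.0513]
handle n 149 [ 0.5669 -0.3113  0.0453] -0.35 dx/dy 0.0057
lid [ 0.5768 -0.0207  0.0725]
lidgrip [ 0.5769 -0.0209  0.0462] [ 0.5767 -0.0216  0.0454] [0.026 0.026 0.01 ]
top
[[0.516, -0.216, 0.049], [0.516, -0.223, 0.048], [0.525, -0.242, 0.049], [0.536, -0.254, 0.049], [0.541, -0.257, 0.047], [0.564, -0.267, 0.048], [0.567, -0.264, 0.05], [0.581, -0.261, 0.048], [0.598, -0.254, 0.048], [0.61, -0.243, 0.049], [0.617, -0.224, 0.049], [0.62, -0.213, 0.047], [0.619, -0.206, 0.048], [0.615, -0.189, 0.048], [0.605, -0.177, 0.048], [0.598, -0.169, 0.048], [0.584, -0.164, 0.05], [0.57, -0.159, 0.049], [0.565, -0.159, 0.049], [0.544, -0.163, 0.049], [0.537, -0.17, 0.049], [0.525, -0.181, 0.049], [0.52, -0.19, 0.047], [0.518, -0.195, 0.047]]
side 30
[ 0.5642 -0.3431  0.1014] 0.44963659777201015 [0.09 0.68 0.17] [ 0.19 -0.03 -0.01]
```

```bash
python3 -c "
from row import *
R=down(-90)@Ro.from_euler('y',-24,degrees=True).as_matrix(); z=R[:,2]
T=np.array([.567,-.2539,-.0087]); b=np.array([0,-.012,0]); s=readout.read_state(); print(R.round(3).tolist(), s['position'])
rows([(T+b-.1*z,R),(T+b-.04*z,R),(T+b,R),(T,R)],s)"
```

```text
[[0.0, -1.0, -0.0], [-0.914, -0.0, 0.407], [-0.407, 0.0, -0.914]] [ 0.56332855 -0.34178538  0.10010621]
[np.float64(-0.141), np.float64(-0.015), np.float64(0.07), np.float64(0.001), np.float64(-0.265), np.float64(-0.002)]
[np.float64(-0.238), np.float64(-0.015), np.float64(0.29), np.float64(0.001), np.float64(-0.265), np.float64(-0.002)]
[np.float64(-0.303), np.float64(-0.015), np.float64(0.436), np.float64(0.001), np.float64(-0.265), np.float64(-0.002)]
[np.float64(-0.351), np.float64(-0.015), np.float64(0.436), np.float64(0.001), np.float64(-0.265), np.float64(-0.002)]
```

Emit:
send_rows(
  moves=[
    [-0.07,-0.008,0.04,0,-0.09,0],
    [-0.141,-0.008,0.07,0,-0.18,0],
    [-0.141,-0.008,0.07,0,-0.267,0],
    [-0.141,-0.008,0.07,0,-0.267,0],
    [-0.141,-0.008,0.07,0,-0.267,0],
    [-0.19,-0.008,0.18,0,-0.267,0],
    [-0.238,-0.008,0.29,0,-0.267,0],
    [-0.238,-0.008,0.29,0,-0.267,0],
    [-0.238,-0.008,0.29,0,-0.267,0],
    [-0.238,-0.008,0.29,0,-0.267,0],
  ],
)

```text
time_s: 23.75
position: [0.568, -0.2847, 0.0307]
tcp_rot: [[0.0, -1.0, 0.003], [-0.915, 0.001, 0.404], [-0.404, -0.003, -0.915]]
force: [1.4, 0.4, 0.1]
opening: 0.454
grasp_force: 0.0
```

```bash
python3 -c "
from row import *
R=down(-90)@Ro.from_euler('y',-24,degrees=True).as_matrix(); z=R[:,2]
T=np.array([.567,-.2539,-.0087]); b=np.array([0,-.012,0]); s=readout.read_state(); print(s['tcp_rot'].round(3).tolist(), s['position'],(T+b-.04*z),s['force'])
rows([(T+b,R),(T,R)],s)"
```

```text
[[0.0, -1.0, 0.003], [-0.915, 0.001, 0.404], [-0.404, -0.003, -0.915]] [ 0.56797267 -0.28474984  0.03066223] [ 0.567      -0.28216947  0.02784182] [1.37865476 0.37465881 0.07361412]
[np.float64(-0.005), np.float64(0.004), np.float64(0.174), np.float64(-0.002), np.float64(-0.002), np.float64(0.0)]
[np.float64(-0.049), np.float64(0.004), np.float64(0.194), np.float64(-0.002), np.float64(-0.002), np.float64(0.0)]
```

Emit:
send_rows(
  moves=[
    [-0.005,0.003,0.1,0,0,0],
    [-0.005,0.003,0.174,0,0,0],
    [-0.005,0.003,0.174,0,0,0],
    [-0.02,0.003,0.181,0,0,0],
    [-0.035,0.003,0.188,0,0,0],
    [-0.049,0.003,0.194,0,0,0],
    [-0.049,0.003,0.194,0,0,0],
    [-0.049,0.003,0.194,0,0,0],
  ],
)

```text
time_s: 24.55
position: [0.5664, -0.2535, -0.0099]
tcp_rot: [[-0.001, -1.0, 0.002], [-0.914, 0.002, 0.406], [-0.406, -0.001, -0.914]]
force: [0.2, -0.3, 0.2]
opening: 0.449
grasp_force: 0.0
```

Emit:
send_rows(
  moves=[
    [0,0,0,0,0,0],
    [0,0,0,0,0,0],
    [0,0,0,0,0,0],
    [0,0,0,0,0,0],
    [0,0,0,0,0,0],
    [0,0,0,0,0,0],
    [0,0,0,0,0,0],
  ],
  grip=0,
)

```text
time_s: 25.25
position: [0.5661, -0.2533, -0.0105]
tcp_rot: [[-0.002, -1.0, 0.001], [-0.914, 0.002, 0.406], [-0.406, -0.0, -0.914]]
force: [0.6, -0.4, -1.5]
opening: 0.129
grasp_force: 30.0
```

Emit:
send_rows(
  moves=[
    [-0.016,0,-0.037,0,0,0],
    [-0.033,0,-0.073,0,0,0],
    [-0.049,0,-0.11,0,0,0],
    [-0.049,0,-0.11,0,0,0],
    [-0.049,0,-0.11,0,0,0],
  ],
)

```text
time_s: 25.75
position: [0.5663, -0.2536, 0.0203]
tcp_rot: [[-0.001, -1.0, 0.002], [-0.914, 0.001, 0.405], [-0.405, -0.001, -0.914]]
force: [0.2, 0.2, -4.9]
opening: 0.128
grasp_force: 31.8
```

```bash
python3 tilt.py .566 -.2117 .075 l3
```

```text
top
[[0.515, -0.219, 0.078], [0.517, -0.228, 0.079], [0.524, -0.242, 0.078], [0.539, -0.254, 0.077], [0.55, -0.269, 0.089], [0.552, -0.269, 0.088], [0.577, -0.27, 0.089], [0.582, -0.27, 0.085], [0.594, -0.256, 0.08], [0.603, -0.248, 0.078], [0.612, -0.236, 0.08], [0.617, -0.223, 0.08], [0.617, -0.198, 0.078], [0.615, -0.196, 0.078], [0.604, -0.175, 0.078], [0.597, -0.168, 0.079], [0.585, -0.163, 0.079], [0.574, -0.161, 0.077], [0.56, -0.16, 0.077], [0.547, -0.164, 0.078], [0.533, -0.171, 0.077], [0.526, -0.179, 0.078], [0.517, -0.197, 0.078], [0.515, -0.208, 0.077]]
side 11
[ 0.566  -0.2533  0.0198] 0.12700374349365853 [ 0.32  0.05 -4.61] [-0.65 -0.03  0.07]
```

Now the scoop is held level, with the rim at z≈0.078 all round and a load of 4.7 N. I'll plan the carry and pour with an IK check.

```bash
python3 - <<'E'
from k import *
import k
k.D.append(([-37.504,36.49,84.552,-.039,58.946,142.54],[.5645,-.2935,.12],None))
from rig import readout
s=readout.read_state(); k.D.append((s['joint_positions'],s['position'],None))
r=fit(k.D); print(r.x.round(4),np.abs(r.fun[:-7]).max(),s['joint_positions'].round(1))
E
cat > plan.py <<'E'
from row import *
import ik
from ik import *
RG=np.array(down(-90)@Ro.from_euler('y',-24,degrees=True).as_matrix())
# TCP in the scoop frame (scoop z up, handle along -y)
off=np.array([0,-.2535+.2117,.0203-.031])
BL=np.array([.566,.3015,0])
def scoop2tcp(S,yaw,th):
    # scoop centre-underside S at th=0; th>0 tips cup forward about the front lip
    Rz=Ro.from_euler('z',yaw,degrees=True)
    lip=np.array([0,.054,.046]); Rt=Rz*Ro.from_euler('x',-th,degrees=True)
    o=S+Rz.apply(lip)-Rt.apply(lip)
    return o+Rt.apply(off),(Rt*Ro.from_matrix(RG)).as_matrix()
def seq():
    L=[]
    S0=np.array([.5665,-.2117,.031])
    for i in range(1,7): L.append((S0+[0,0,.165*i/6],0,0))
    S1=S0+[0,0,.165]; E=np.array([.566,.3015+.02+.054,.150])
    E1=E.copy(); E1[2]=S1[2]; N=36
    for i in range(1,N+1):
        u=i/N; u2=u*u*(3-2*u); c=S1+(E1-S1)*u2; c[0]+=.03*np.sin(np.pi*u2); L.append((c,180*u,0))
    for i in range(1,24): L.append((E1+(E-E1)*min(1,i/10)+[0,0,-.03*min(1,i/14)],180,118*i/23))
    return [scoop2tcp(*a) for a in L],L
if __name__=='__main__':
    s=readout.read_state(); ik.p=fit(D).x; q=s['joint_positions']; P,L=seq(); last=q
    for i,(x,R) in enumerate(P):
        q,e,er=ik.ik(x,R,q); d=np.abs(q-last).max(); last=q
        if i%4==3 or e>1 or d>11: print(i,L[i][1:],x.round(3),q.round(0),round(e,1),round(er,1),'dq',d.round(1))
E
python3 - <<'E'
import re
t=open('k.py').read()
t=t.replace("[.2405,.2411,-.9402]])]","[.2405,.2411,-.9402]]),\n([-37.504,36.49,84.552,-.039,58.946,142.54],[.5645,-.2935,.12],[[0,-1,0],[-1,0,0],[0,0,-1]])]")
open('k.py','w').write(t)
E
python3 plan.py
```

```text
[0.2742 0.     0.5881 0.1141 0.3917 0.3272 0.111 ] 0.018152120252579174 [-43.6  49.5  80.2  18.5  68.5 126.9]Traceback (most recent call last):
  File "plan.py", line 27, in <module>
    q,e,er=ik.ik(x,R,q); d=np.abs(q-last).max(); last=q
           ^^^^^
AttributeError: 'function' object has no attribute 'ik'
```

```bash
sed -i 's/^import ik$/import ik as IK/; s/ik\.p=fit/IK.p=fit/; s/ik\.ik(/IK.ik(/' plan.py; python3 plan.py
```

```text
3 (0, 0) [ 0.566 -0.254  0.13 ] [-44.  41.  77.  17.  79. 130.] 0.0 0.0 dq 2.7
7 (10.0, 0) [ 0.575 -0.248  0.185] [-41.  39.  71.  15.  89. 126.] 0.0 0.0 dq 3.2
11 (30.0, 0) [ 0.594 -0.204  0.185] [-35.  41.  67.  10.  94. 114.] 0.0 0.0 dq 2.7
15 (50.0, 0) [ 0.615 -0.128  0.185] [-25.  43.  64.   6.  96. 104.] 0.0 0.0 dq 2.5
19 (70.0, 0) [ 0.632 -0.029  0.185] [-14.  44.  62.   2.  98.  96.] 0.0 0.0 dq 2.9
23 (90.0, 0) [0.638 0.082 0.185] [ -2.  45.  59.  -1. 100.  88.] 0.0 0.0 dq 3.0
27 (110.00000000000001, 0) [0.632 0.192 0.185] [  9.  47.  56.  -4. 101.  79.] 0.0 0.0 dq 2.8
31 (130.0, 0) [0.615 0.292 0.185] [ 20.  48.  52.  -8. 102.  70.] 0.0 0.0 dq 2.6
35 (150.0, 0) [0.594 0.368 0.185] [ 28.  49.  51. -13. 101.  58.] 0.0 0.0 dq 3.1
39 (170.0, 0) [0.574 0.411 0.185] [ 34.  48.  53. -17.  96.  45.] 0.0 0.0 dq 3.4
43 (180, 10.26086956521739) [0.566 0.426 0.19 ] [ 33.  42.  61. -12.  84.  35.] 0.0 0.0 dq 3.9
47 (180, 30.782608695652176) [0.566 0.433 0.202] [26. 35. 72.  7. 70. 23.] 0.0 0.0 dq 5.0
51 (180, 51.30434782608695) [0.566 0.426 0.214] [16. 32. 83. 30. 61.  2.] 0.0 0.0 dq 6.5
55 (180, 71.82608695652173) [0.566 0.405 0.239] [  5.  32.  91.  55.  65. -23.] 0.0 0.0 dq 6.1
59 (180, 92.34782608695652) [0.566 0.374 0.264] [ -4.  38.  97.  71.  78. -43.] 0.0 0.0 dq 4.3
63 (180, 112.8695652173913) [0.566 0.337 0.276] [-10.  47.  99.  81.  95. -57.] 0.0 0.0 dq 4.4
```

```bash
sed -i 's/-.03\*min(1,i\/14)/-.045*min(1,i\/14)/' plan.py
python3 - <<'E'
from plan import *
P,L=seq(); s=readout.read_state(); x0,R0=s['position'],s['tcp_rot']
def show(a,b):
    global x0,R0
    print('--',a,b)
    for x,R in P[a:b]:
        v=np.r_[R0.T@(x-x0)*4,Ro.from_matrix(R0.T@R).as_rotvec()/(np.pi/2)]
        print('['+', '.join('%g'%k for k in v.round(3)+0)+'],',end=' ')
    x0,R0=P[b-1]; print()
for a,b in((0,6),(6,18),(18,26),(26,33),(33,42),(42,54),(54,65)): show(a,b)
E
```

```text
-- 0 6
[-0.045, -0.003, -0.104, 0, 0, -0.001], [-0.089, -0.003, -0.204, 0, 0, -0.001], [-0.134, -0.003, -0.305, 0, 0, -0.001], [-0.179, -0.003, -0.405, 0, 0, -0.001], [-0.223, -0.003, -0.506, 0, 0, -0.001], [-0.268, -0.003, -0.606, 0, 0, -0.001], 
-- 6 18
[-0.005, -0.015, 0.002, -0.023, 0, -0.051], [-0.021, -0.032, 0.01, -0.045, 0, -0.102], [-0.047, -0.051, 0.021, -0.068, 0, -0.152], [-0.083, -0.07, 0.037, -0.09, 0, -0.203], [-0.127, -0.09, 0.057, -0.113, 0, -0.254], [-0.179, -0.111, 0.08, -0.136, 0, -0.305], [-0.239, -0.132, 0.107, -0.158, 0, -0.355], [-0.307, -0.154, 0.136, -0.181, 0, -0.406], [-0.38, -0.174, 0.169, -0.203, 0, -0.457], [-0.459, -0.195, 0.204, -0.226, 0, -0.508], [-0.544, -0.214, 0.242, -0.249, 0, -0.558], [-0.633, -0.232, 0.282, -0.271, 0, -0.609], 
-- 18 26
[-0.034, -0.096, 0.015, -0.023, 0, -0.051], [-0.071, -0.194, 0.032, -0.045, 0, -0.102], [-0.112, -0.293, 0.05, -0.068, 0, -0.152], [-0.156, -0.392, 0.069, -0.09, 0, -0.203], [-0.203, -0.491, 0.09, -0.113, 0, -0.254], [-0.253, -0.589, 0.113, -0.136, 0, -0.305], [-0.306, -0.686, 0.136, -0.158, 0, -0.355], [-0.361
[... 835 characters left out ...]
 -0.034, 0, 0.171, 0], [0.041, 0, -0.044, 0, 0.228, 0], [0.042, 0, -0.054, 0, 0.285, 0], [0.04, 0, -0.062, 0, 0.342, 0], [0.035, 0, -0.069, 0, 0.399, 0], [0.027, 0, -0.075, 0, 0.456, 0], [0.015, 0, -0.078, 0, 0.513, 0], [0.001, 0, -0.079, 0, 0.57, 0], [-0.023, 0, -0.094, 0, 0.627, 0], [-0.049, 0, -0.107, 0, 0.684, 0], 
-- 54 65
[-0.005, 0, -0.03, 0, 0.057, 0], [-0.014, 0, -0.059, 0, 0.114, 0], [-0.018, 0, -0.099, 0, 0.171, 0], [-0.026, 0, -0.138, 0, 0.228, 0], [-0.037, 0, -0.176, 0, 0.285, 0], [-0.052, 0, -0.213, 0, 0.342, 0], [-0.07, 0, -0.249, 0, 0.399, 0], [-0.091, 0, -0.283, 0, 0.456, 0], [-0.115, 0, -0.315, 0, 0.513, 0], [-0.141, 0, -0.344, 0, 0.57, 0], [-0.171, 0, -0.371, 0, 0.627, 0],
```

Emit:
send_rows(
  moves=[
    [-0.045,-0.002,-0.104,0,0,0],
    [-0.09,-0.002,-0.204,0,0,0],
    [-0.134,-0.002,-0.305,0,0,0],
    [-0.179,-0.002,-0.405,0,0,0],
    [-0.223,-0.002,-0.506,0,0,0],
    [-0.268,-0.002,-0.606,0,0,0],
    [-0.268,-0.002,-0.606,0,0,0],
  ],
)

```text
time_s: 26.55
position: [0.5683, -0.255, 0.1888]
tcp_rot: [[0.001, -1.0, 0.006], [-0.916, 0.002, 0.402], [-0.402, -0.006, -0.916]]
force: [0.1, -0.1, -3.6]
opening: 0.126
grasp_force: 31.4
```

```bash
python3 tilt.py .566 -.2117 .242 l4
```

```text
top
[[0.518, -0.224, 0.247], [0.519, -0.228, 0.246], [0.523, -0.239, 0.246], [0.53, -0.248, 0.247], [0.543, -0.258, 0.247], [0.557, -0.271, 0.259], [0.58, -0.27, 0.253], [0.583, -0.269, 0.252], [0.599, -0.255, 0.247], [0.612, -0.242, 0.247], [0.616, -0.231, 0.247], [0.619, -0.226, 0.247], [0.62, -0.204, 0.246], [0.616, -0.189, 0.246], [0.611, -0.182, 0.246], [0.6, -0.172, 0.245], [0.579, -0.162, 0.247], [0.574, -0.162, 0.245], [0.554, -0.161, 0.246], [0.543, -0.166, 0.245], [0.534, -0.173, 0.246], [0.523, -0.185, 0.246], [0.52, -0.196, 0.247], [0.516, -0.212, 0.246]]
side
[[0.518, -0.222, 0.236], [0.517, -0.23, 0.243], [0.522, -0.244, 0.243], [0.527, -0.251, 0.243], [0.515, -0.208, 0.243]]
[ 0.5672 -0.2544  0.1864] 0.12692316146281915 [ 0.44 -0.34 -5.9 ] [-0.71  0.02 -0.01]
```

Still level. Now I'll carry it with the yaw turn.

Emit:
send_rows(
  moves=[
    [-0.005,-0.015,0.002,-0.023,0,-0.051],
    [-0.021,-0.032,0.01,-0.045,0,-0.102],
    [-0.047,-0.051,0.021,-0.068,0,-0.152],
    [-0.083,-0.07,0.037,-0.09,0,-0.203],
    [-0.127,-0.09,0.057,-0.113,0,-0.254],
    [-0.179,-0.111,0.08,-0.136,0,-0.305],
    [-0.239,-0.132,0.107,-0.158,0,-0.355],
    [-0.307,-0.154,0.136,-0.181,0,-0.406],
    [-0.38,-0.174,0.169,-0.203,0,-0.457],
    [-0.459,-0.195,0.204,-0.226,0,-0.508],
    [-0.544,-0.214,0.242,-0.249,0,-0.558],
    [-0.633,-0.232,0.282,-0.271,0,-0.609],
  ],
)

```text
time_s: 27.85
position: [0.624, -0.0792, 0.182]
tcp_rot: [[0.79, -0.499, -0.356], [-0.455, -0.867, 0.205], [-0.41, -0.0, -0.912]]
force: [0.8, -0.3, -3.9]
opening: 0.131
grasp_force: 31.5
```

Emit:
send_rows(
  moves=[
    [-0.034,-0.096,0.015,-0.023,0,-0.051],
    [-0.071,-0.194,0.032,-0.045,0,-0.102],
    [-0.112,-0.293,0.05,-0.068,0,-0.152],
    [-0.156,-0.392,0.069,-0.09,0,-0.203],
    [-0.203,-0.491,0.09,-0.113,0,-0.254],
    [-0.253,-0.589,0.113,-0.136,0,-0.305],
    [-0.306,-0.686,0.136,-0.158,0,-0.355],
    [-0.361,-0.78,0.161,-0.181,0,-0.406],
  ],
)

```text
time_s: 28.65
position: [0.6359, 0.1393, 0.1817]
tcp_rot: [[0.898, 0.175, -0.404], [0.161, -0.985, -0.071], [-0.41, -0.002, -0.912]]
force: [0.2, 0.2, -4.5]
opening: 0.127
grasp_force: 31.5
```

Emit:
send_rows(
  moves=[
    [0.01,-0.11,-0.005,-0.023,0,-0.051],
    [0.017,-0.218,-0.008,-0.045,0,-0.102],
    [0.022,-0.324,-0.01,-0.068,0,-0.152],
    [0.023,-0.427,-0.01,-0.09,0,-0.203],
    [0.023,-0.526,-0.01,-0.113,0,-0.254],
    [0.02,-0.62,-0.009,-0.136,0,-0.305],
    [0.016,-0.709,-0.007,-0.158,0,-0.355],
  ],
)

```text
time_s: 29.35
position: [0.6091, 0.3145, 0.1811]
tcp_rot: [[0.642, 0.708, -0.292], [0.647, -0.706, -0.288], [-0.41, -0.004, -0.912]]
force: [0.2, -1.0, -4.6]
opening: 0.126
grasp_force: 31.5
```

Emit:
send_rows(
  moves=[
    [0.038,-0.072,-0.017,-0.023,0,-0.051],
    [0.072,-0.139,-0.032,-0.045,0,-0.102],
    [0.101,-0.2,-0.045,-0.068,0,-0.152],
    [0.124,-0.256,-0.055,-0.09,0,-0.203],
    [0.142,-0.304,-0.063,-0.113,0,-0.254],
    [0.155,-0.345,-0.069,-0.136,0,-0.305],
    [0.161,-0.378,-0.072,-0.158,0,-0.355],
    [0.162,-0.403,-0.072,-0.181,0,-0.406],
    [0.156,-0.418,-0.069,-0.203,0,-0.457],
    [0.156,-0.418,-0.069,-0.203,0,-0.457],
    [0.156,-0.418,-0.069,-0.203,0,-0.457],
  ],
)

```text
time_s: 30.45
position: [0.5662, 0.417, 0.1825]
tcp_rot: [[0.002, 1.0, -0.005], [0.913, -0.004, -0.408], [-0.408, -0.004, -0.913]]
force: [-0.4, -0.1, -4.0]
opening: 0.127
grasp_force: 31.5
```

```bash
python3 -c "
from plan import *
P,L=seq();print(P[41][0].round(4))"; python3 tilt.py .566 .3755 .242 l5
```

```text
[0.566  0.4173 0.1853]
top
[[0.515, 0.374, 0.241], [0.519, 0.354, 0.24], [0.524, 0.347, 0.24], [0.537, 0.333, 0.241], [0.551, 0.326, 0.239], [0.566, 0.322, 0.241], [0.579, 0.325, 0.24], [0.59, 0.328, 0.239], [0.602, 0.338, 0.238], [0.605, 0.34, 0.239], [0.617, 0.361, 0.239], [0.618, 0.37, 0.241], [0.618, 0.386, 0.241], [0.611, 0.402, 0.24], [0.605, 0.409, 0.242], [0.596, 0.419, 0.24], [0.584, 0.432, 0.249], [0.577, 0.434, 0.248], [0.557, 0.433, 0.248], [0.55, 0.432, 0.242], [0.541, 0.419, 0.242], [0.526, 0.407, 0.242], [0.517, 0.391, 0.24], [0.515, 0.385, 0.24]]
side
[[0.513, 0.372, 0.239], [0.515, 0.361, 0.238], [0.52, 0.348, 0.237], [0.533, 0.33, 0.239], [0.549, 0.323, 0.238], [0.562, 0.321, 0.238], [0.567, 0.321, 0.238], [0.584, 0.324, 0.238], [0.595, 0.331, 0.237], [0.611, 0.349, 0.237], [0.615, 0.36, 0.237], [0.616, 0.372, 0.238], [0.615, 0.385, 0.238], [0.613, 0.391, 0.239], [0.606, 0.408, 0.238], [0.598, 0.417, 0.238], [0.585, 0.432, 0.25], [0.577, 0.432, 0.256], [0.557, 0.433, 0.251], [0.548, 0.432, 0.25], [0.531, 0.413, 0.238], [0.529, 0.41, 0.239], [0.517, 0.392, 0.239], [0.516, 0.386, 0.238]]
[0.5671 0.4169 0.183 ] 0.12635894395216338 [ 0.32 -0.36 -4.26] [ 0.76 -0.19  0.04]
```

View pics/l5_top.png

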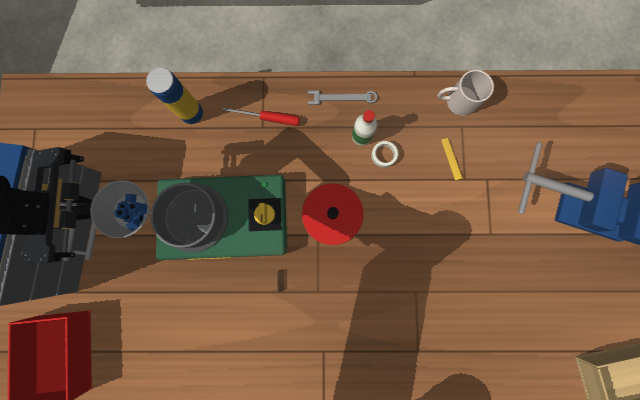

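The scoop is level at (120,209) with all the nuts at (130,212), and its lip is over the bowl. Pouring now.

Emit:
send_rows(
  moves=[
    [0.016,0,-0.011,0,0.057,0],
    [0.027,0,-0.023,0,0.114,0],
    [0.036,0,-0.034,0,0.171,0],
    [0.041,0,-0.044,0,0.228,0],
    [0.042,0,-0.054,0,0.285,0],
    [0.04,0,-0.062,0,0.342,0],
    [0.035,0,-0.069,0,0.399,0],
    [0.027,0,-0.075,0,0.456,0],
    [0.015,0,-0.078,0,0.513,0],
    [0.001,0,-0.079,0,0.57,0],
    [-0.023,0,-0.094,0,0.627,0],
    [-0.049,0,-0.107,0,0.684,0],
  ],
)

```text
time_s: 31.75
position: [0.5678, 0.4153, 0.2142]
tcp_rot: [[0.002, 1.0, 0.001], [0.792, -0.002, 0.61], [0.61, -0.0, -0.792]]
force: [-0.3, 0.8, -4.9]
opening: 0.129
grasp_force: 30.0
```

Emit:
send_rows(
  moves=[
    [-0.005,0,-0.03,0,0.057,0],
    [-0.014,0,-0.059,0,0.114,0],
    [-0.018,0,-0.099,0,0.171,0],
    [-0.026,0,-0.138,0,0.228,0],
    [-0.037,0,-0.176,0,0.285,0],
    [-0.052,0,-0.213,0,0.342,0],
    [-0.07,0,-0.249,0,0.399,0],
    [-0.091,0,-0.283,0,0.456,0],
    [-0.115,0,-0.315,0,0.513,0],
    [-0.141,0,-0.344,0,0.57,0],
    [-0.171,0,-0.371,0,0.627,0],
  ],
)

```text
time_s: 32.85
position: [0.5684, 0.3247, 0.2618]
tcp_rot: [[-0.003, 1.0, 0.002], [-0.071, -0.002, 0.997], [0.997, 0.003, 0.071]]
force: [0.2, 0.5, -1.9]
opening: 0.125
grasp_force: 30.0
```

Emit:
send_rows(
  moves=[
    [0,0,0,0,0,0],
    [0,0,0,0,0,0],
    [0,0,0,0,0,0],
    [0,0,0,0,0,0],
    [0,0,0,0,0,0],
    [0,0,0,0,0,0],
  ],
)

```text
time_s: 33.45
position: [0.5671, 0.327, 0.2625]
tcp_rot: [[-0.001, 1.0, 0.001], [-0.069, -0.001, 0.998], [0.998, 0.001, 0.069]]
force: [-0.3, 0.6, -0.9]
opening: 0.127
grasp_force: 30.0
```

Run:
```python
from h import *
s,im,d=cap('side'); save(im[60:260,150:450],'p1s.png'); s,im2,d=cap('top'); save(im2[120:320,80:380],'p1t.png')
a=cv2.imread('pics/p1s.png');b=cv2.imread('pics/p1t.png'); cv2.imwrite('pics/p1.png',cv2.resize(cv2.vconcat([a,b]),None,fx=1.5,fy=1.5))
```

```text
(no output)
```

View pics/p1.png

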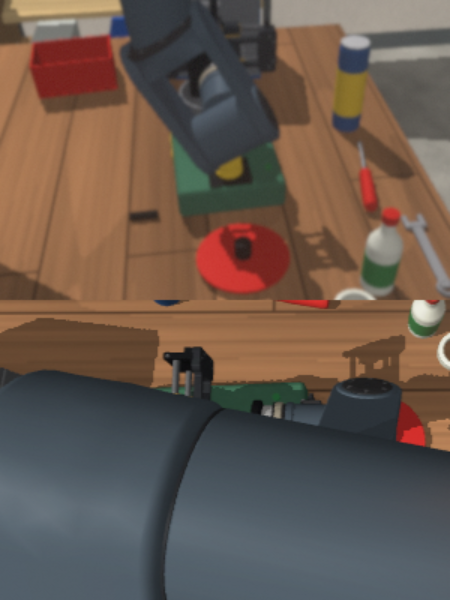

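Emit:
send_rows(
  moves=[
    [0,0,0,0,0.08,0],
    [0,0,0,0,0,0],
    [0,0,0,0,0.08,0],
    [0,0,0,0,0,0],
    [0,0,0,0,0.06,0],
    [0,0,0,0,0,0],
    [0,0,0,0,0,0],
  ],
)

```text
time_s: 34.25
position: [0.5676, 0.3264, 0.2611]
tcp_rot: [[0.002, 1.0, 0.003], [-0.071, -0.002, 0.997], [0.997, -0.002, 0.071]]
force: [0.7, 0.5, -1.4]
opening: 0.128
grasp_force: 30.1
```

Run:
```python
from plan import *
P,L=seq(); x0,R0=P[64]
def show(idx):
    global x0,R0
    print('--',idx)
    for i in idx:
        x,R=P[i]; v=np.r_[R0.T@(x-x0)*4,Ro.from_matrix(R0.T@R).as_rotvec()/(np.pi/2)]
        print('['+', '.join('%g'%k for k in v.round(3)+0)+'],',end=' ')
    x0,R0=P[idx[-1]]; print()
show([63,61,60,58,57,55,54,52,51]); show([49,48,46,45,43,41])
```

```text
-- [63, 61, 60, 58, 57, 55, 54, 52, 51]
[-0.006, 0, 0.039, 0, -0.057, 0], [-0.029, 0, 0.116, 0, -0.171, 0], [-0.046, 0, 0.152, 0, -0.228, 0], [-0.089, 0, 0.219, 0, -0.342, 0], [-0.114, 0, 0.25, 0, -0.399, 0], [-0.173, 0, 0.303, 0, -0.513, 0], [-0.193, 0, 0.327, 0, -0.57, 0], [-0.238, 0, 0.365, 0, -0.684, 0], [-0.263, 0, 0.379, 0, -0.741, 0], 
-- [49, 48, 46, 45, 43, 41]
[0.012, 0, 0.022, 0, -0.114, 0], [0.014, 0, 0.032, 0, -0.171, 0], [0.006, 0, 0.048, 0, -0.285, 0], [-0.003, 0, 0.052, 0, -0.342, 0], [-0.028, 0, 0.056, 0, -0.456, 0], [-0.062, 0, 0.048, 0, -0.57, 0],
```

Emit:
send_rows(
  moves=[
    [-0.006,0,0.039,0,-0.057,0],
    [-0.03,0,0.116,0,-0.152,0],
    [-0.046,0,0.152,0,-0.228,0],
    [-0.089,0,0.219,0,-0.32,0],
    [-0.114,0,0.25,0,-0.399,0],
    [-0.173,0,0.303,0,-0.49,0],
    [-0.193,0,0.327,0,-0.57,0],
    [-0.238,0,0.365,0,-0.66,0],
    [-0.263,0,0.379,0,-0.741,0],
  ],
)

```text
time_s: 35.15
position: [0.5658, 0.4265, 0.2056]
tcp_rot: [[-0.0, 1.0, 0.001], [0.89, -0.0, 0.456], [0.456, 0.001, -0.89]]
force: [-0.2, -0.9, -2.3]
opening: 0.13
grasp_force: 30.0
```

Emit:
send_rows(
  moves=[
    [0.012,0,0.022,0,-0.095,0],
    [0.014,0,0.032,0,-0.171,0],
    [0.006,0,0.048,0,-0.26,0],
    [-0.003,0,0.052,0,-0.342,0],
    [-0.028,0,0.056,0,-0.43,0],
    [-0.05,0,0.052,0,-0.52,0],
    [-0.062,0,0.048,0,-0.57,0],
    [-0.062,0,0.048,0,-0.57,0],
    [-0.062,0,0.048,0,-0.57,0],
  ],
)

```text
time_s: 36.05
position: [0.5663, 0.4176, 0.1856]
tcp_rot: [[0.001, 1.0, -0.003], [0.914, -0.002, -0.405], [-0.405, -0.002, -0.914]]
force: [-0.7, -0.4, -1.2]
opening: 0.13
grasp_force: 30.0
```

```bash
python3 tilt.py .566 .3755 .242 l6; python3 -c "
import cv2
a=cv2.imread('pics/l6_top.png')[150:290,60:360]; cv2.imwrite('pics/l6c.png',cv2.resize(a,None,fx=2.6,fy=2.6))"
```

```text
top
[[0.515, 0.37, 0.247], [0.52, 0.357, 0.246], [0.529, 0.34, 0.247], [0.538, 0.333, 0.248], [0.553, 0.327, 0.247], [0.556, 0.325, 0.248], [0.572, 0.324, 0.248], [0.587, 0.329, 0.247], [0.602, 0.337, 0.248], [0.606, 0.341, 0.248], [0.612, 0.35, 0.247], [0.617, 0.365, 0.247], [0.619, 0.384, 0.246], [0.616, 0.391, 0.245], [0.608, 0.408, 0.245], [0.603, 0.415, 0.244], [0.582, 0.433, 0.248], [0.577, 0.432, 0.248], [0.554, 0.434, 0.252], [0.54, 0.42, 0.246], [0.539, 0.421, 0.245], [0.522, 0.405, 0.245], [0.519, 0.397, 0.246], [0.515, 0.386, 0.247]]
side
[[0.514, 0.372, 0.244], [0.516, 0.358, 0.245], [0.524, 0.343, 0.245], [0.534, 0.334, 0.245], [0.542, 0.325, 0.246], [0.565, 0.319, 0.247], [0.571, 0.321, 0.246], [0.582, 0.326, 0.245], [0.602, 0.337, 0.245], [0.608, 0.343, 0.245], [0.615, 0.355, 0.245], [0.616, 0.37, 0.244], [0.617, 0.378, 0.244], [0.608, 0.399, 0.244], [0.603, 0.408, 0.241], [0.595, 0.413, 0.242], [0.585, 0.431, 0.253], [0.577, 0.433, 0.253], [0.554, 0.434, 0.257], [0.545, 0.43, 0.256], [0.538, 0.415, 0.242], [0.529, 0.407, 0.243], [0.52, 0.399, 0.244], [0.514, 0.381, 0.244]]
[0.5669 0.4169 0.1861] 0.13164593024874832 [-1.52 -0.33 -2.6 ] [ 0.5  -0.08 -0.03]
```

View pics/l6c.png

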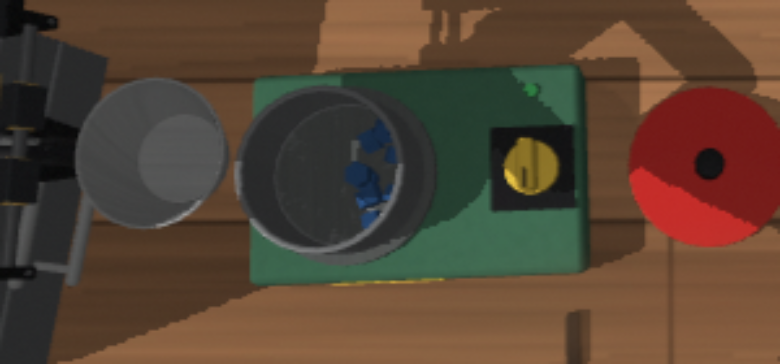

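Run:
```python
from plan import *
P,L=seq(); x0,R0=P[41]
P.append(scoop2tcp(np.array([.5665,-.2117,.04]),0,0)); P.append(scoop2tcp(np.array([.5665,-.2117,.0]),0,0))
def show(idx):
    global x0,R0
    print('--',idx)
    for i in idx:
        x,R=P[i]; v=np.r_[R0.T@(x-x0)*4,Ro.from_matrix(R0.T@R).as_rotvec()/(np.pi/2)]
        print('['+', '.join('%g'%k for k in v.round(3)+0)+'],',end=' ')
    x0,R0=P[idx[-1]]; print()
show([39,37,35,33,32,31,30,29,28]); show([27,26,25,24,23,22,21,20]); show([18,17,15,14,12,11,9,7,5]); show([3,1,65,66])
```

```text
-- [39, 37, 35, 33, 32, 31, 30, 29, 28]
[-0.021, 0.032, 0.01, 0.045, 0, 0.102], [-0.083, 0.07, 0.037, 0.09, 0, 0.203], [-0.179, 0.111, 0.08, 0.136, 0, 0.305], [-0.307, 0.154, 0.136, 0.181, 0, 0.406], [-0.38, 0.175, 0.169, 0.203, 0, 0.457], [-0.459, 0.195, 0.204, 0.226, 0, 0.508], [-0.544, 0.215, 0.242, 0.249, 0, 0.558], [-0.633, 0.233, 0.282, 0.271, 0, 0.609], [-0.726, 0.249, 0.323, 0.294, 0, 0.66], 
-- [27, 26, 25, 24, 23, 22, 21, 20]
[-0.029, 0.101, 0.013, 0.023, 0, 0.051], [-0.062, 0.204, 0.028, 0.045, 0, 0.102], [-0.098, 0.307, 0.043, 0.068, 0, 0.152], [-0.137, 0.41, 0.061, 0.09, 0, 0.203], [-0.179, 0.513, 0.079, 0.113, 0, 0.254], [-0.223, 0.614, 0.099, 0.136, 0, 0.305], [-0.27, 0.713, 0.12, 0.158, 0, 0.355], [-0.319, 0.81, 0.142, 0.181, 0, 0.406], 
-- [18, 17, 15, 14, 12, 11, 9, 7, 5]
[0.029, 0.212, -0.013, 0.045, 0, 0.102], [0.039, 0.315, -0.017, 0.068, 0, 0.152], [0.051, 0.507, -0.023, 0.113, 0, 0.254], [0.054, 0.597, -0.024, 0.136, 0, 0.305], [0.053, 0.756, -0.024, 0.181, 0, 0.406], [0.05, 0.825, -0.022, 0.203, 0, 0.457], [0.039, 0.938, -0.017, 0.249, 0, 0.558], [0.021, 1.012, -0.01, 0.294, 0, 0.66], [-0.002, 1.043, 0.001, 0.339, 0, 0.761], 
-- [3, 1, 65, 66]
[0.089, 0, 0.201, 0, 0, 0], [0.179, 0, 0.402, 0, 0, 0], [0.254, 0, 0.57, 0, 0, 0], [0.319, 0, 0.716, 0, 0, 0],
```

Emit:
send_rows(
  moves=[
    [-0.021,0.032,0.01,0.045,0,0.09],
    [-0.083,0.07,0.037,0.09,0,0.18],
    [-0.179,0.111,0.08,0.136,0,0.27],
    [-0.307,0.154,0.136,0.181,0,0.36],
    [-0.38,0.175,0.169,0.203,0,0.44],
    [-0.459,0.195,0.204,0.226,0,0.508],
    [-0.544,0.215,0.242,0.249,0,0.558],
    [-0.633,0.233,0.282,0.271,0,0.609],
    [-0.726,0.249,0.323,0.294,0,0.66],
  ],
)

```text
time_s: 37.05
position: [0.6299, 0.2164, 0.1866]
tcp_rot: [[0.832, 0.415, -0.368], [0.38, -0.91, -0.168], [-0.405, -0.0, -0.914]]
force: [-0.1, -0.4, -1.9]
opening: 0.126
grasp_force: 30.0
```

Emit:
send_rows(
  moves=[
    [-0.029,0.101,0.013,0.023,0,0.051],
    [-0.062,0.204,0.028,0.045,0,0.102],
    [-0.098,0.307,0.043,0.068,0,0.152],
    [-0.137,0.41,0.061,0.09,0,0.203],
    [-0.179,0.513,0.079,0.113,0,0.254],
    [-0.223,0.614,0.099,0.136,0,0.305],
    [-0.27,0.713,0.12,0.158,0,0.355],
    [-0.319,0.81,0.142,0.181,0,0.406],
  ],
)

```text
time_s: 37.85
position: [0.6352, -0.0045, 0.1867]
tcp_rot: [[0.881, -0.267, -0.39], [-0.244, -0.964, 0.108], [-0.405, -0.001, -0.915]]
force: [0.4, 0.3, -2.1]
opening: 0.127
grasp_force: 30.0
```

Emit:
send_rows(
  moves=[
    [0.017,0.106,-0.007,0.023,0,0.051],
    [0.029,0.212,-0.013,0.045,0,0.102],
    [0.039,0.315,-0.017,0.068,0,0.152],
    [0.046,0.41,-0.02,0.09,0,0.2],
    [0.051,0.507,-0.023,0.113,0,0.254],
    [0.054,0.597,-0.024,0.136,0,0.305],
    [0.054,0.68,-0.024,0.16,0,0.355],
    [0.053,0.756,-0.024,0.181,0,0.406],
    [0.05,0.825,-0.022,0.203,0,0.457],
    [0.045,0.885,-0.02,0.226,0,0.508],
    [0.039,0.938,-0.017,0.249,0,0.558],
    [0.039,0.938,-0.017,0.249,0,0.558],
  ],
)

```text
time_s: 39.05
position: [0.5822, -0.2348, 0.1864]
tcp_rot: [[0.306, -0.942, -0.135], [-0.862, -0.335, 0.382], [-0.405, -0.001, -0.914]]
force: [0.1, 0.5, -1.7]
opening: 0.131
grasp_force: 30.0
```

Run:
```python
from plan import *
P,L=seq(); s=readout.read_state(); print(s['position'].round(4),P[9][0].round(4))
rows([P[5],scoop2tcp(np.array([.5665,-.2117,.06]),0,0),scoop2tcp(np.array([.5665,-.2117,.02]),0,0),scoop2tcp(np.array([.5665,-.2117,0]),0,0)],s)
```

```text
[ 0.5822 -0.2348  0.1864] [ 0.584  -0.2308  0.1853]
[np.float64(0.047), np.float64(0.084), np.float64(-0.016), np.float64(0.088), np.float64(-0.001), np.float64(0.199)]
[np.float64(0.267), np.float64(0.084), np.float64(0.481), np.float64(0.088), np.float64(-0.001), np.float64(0.199)]
[np.float64(0.332), np.float64(0.085), np.float64(0.628), np.float64(0.088), np.float64(-0.001), np.float64(0.199)]
[np.float64(0.365), np.float64(0.085), np.float64(0.701), np.float64(0.088), np.float64(-0.001), np.float64(0.199)]
```

Emit:
send_rows(
  moves=[
    [0.02,0.04,-0.01,0.04,0,0.09],
    [0.047,0.084,-0.016,0.088,0,0.16],
    [0.047,0.084,-0.016,0.088,0,0.199],
    [0.12,0.084,0.15,0.088,0,0.199],
    [0.194,0.084,0.316,0.088,0,0.199],
    [0.267,0.084,0.481,0.088,0,0.199],
    [0.3,0.084,0.555,0.088,0,0.199],
    [0.332,0.084,0.628,0.088,0,0.199],
    [0.349,0.084,0.665,0.088,0,0.199],
    [0.365,0.084,0.701,0.088,0,0.199],
    [0.365,0.084,0.701,0.088,0,0.199],
  ],
)

```text
time_s: 40.15
position: [0.5691, -0.2496, -0.0116]
tcp_rot: [[0.005, -1.0, -0.002], [-0.913, -0.005, 0.407], [-0.407, -0.001, -0.913]]
force: [-0.1, 0.7, -1.7]
opening: 0.128
grasp_force: 30.0
```

```bash
python3 - <<'E'
from plan import *
s=readout.read_state(); print(s['position'].round(4),s['force'].round(2),s['tcp_rot'].round(3).tolist())
E
python3 tilt.py .566 -.2117 .048 l7
```

```text
[ 0.5691 -0.2496 -0.0116] [-0.12  0.67 -1.69] [[0.005, -1.0, -0.002], [-0.913, -0.005, 0.407], [-0.407, -0.001, -0.913]]
top
[[0.52, -0.223, 0.049], [0.523, -0.232, 0.049], [0.527, -0.239, 0.049], [0.536, -0.247, 0.048], [0.546, -0.254, 0.048], [0.564, -0.27, 0.06], [0.58, -0.27, 0.062], [0.582, -0.266, 0.06], [0.6, -0.248, 0.047], [0.61, -0.238, 0.05], [0.614, -0.231, 0.049], [0.619, -0.222, 0.048], [0.622, -0.205, 0.05], [0.619, -0.193, 0.051], [0.607, -0.172, 0.05], [0.603, -0.167, 0.05], [0.593, -0.162, 0.051], [0.576, -0.156, 0.052], [0.56, -0.156, 0.052], [0.546, -0.16, 0.052], [0.532, -0.171, 0.051], [0.523, -0.186, 0.049], [0.518, -0.197, 0.051], [0.518, -0.207, 0.047]]
side
[[0.569, -0.159, 0.049], [0.554, -0.162, 0.05], [0.546, -0.165, 0.051], [0.537, -0.17, 0.05], [0.528, -0.179, 0.049], [0.519, -0.197, 0.049], [0.516, -0.206, 0.05]]
[ 0.5691 -0.2497 -0.0114] 0.12829939479989888 [ 0.22  0.54 -1.79] [-0.37 -0.09  0.01]
```

Emit:
send_rows(
  moves=[
    [0.003,0,0.007,0,0,0],
    [0.004,0,0.01,0,0,0],
    [0.004,0,0.01,0,0,0],
  ],
)

```text
time_s: 40.55
position: [0.5694, -0.2504, -0.0124]
tcp_rot: [[0.005, -1.0, -0.0], [-0.914, -0.005, 0.406], [-0.406, -0.002, -0.914]]
force: [-1.2, -1.8, 6.4]
opening: 0.133
grasp_force: 30.0
```

Emit:
send_rows(
  moves=[
    [0,0,0,0,0,0],
    [0,0,0,0,0,0],
    [0,0,0,0,0,0],
    [0,0,0,0,0,0],
    [0.04,0,-0.1,0,0,0],
    [0.04,0,-0.25,0,0,0],
    [0.04,0,-0.4,0,0,0],
    [0.04,0,-0.55,0,0,0],
    [0.04,0,-0.7,0,0,0],
    [0.04,0,-0.7,0,0,0],
  ],
  grip=0.45,
)

```text
time_s: 41.55
position: [0.5717, -0.3343, 0.146]
tcp_rot: [[0.006, -1.0, 0.006], [-0.917, -0.003, 0.399], [-0.399, -0.008, -0.917]]
force: [1.6, -0.1, 0.5]
opening: 0.452
grasp_force: 0.0
```

```bash
python3 s.py t4| grep -v base
python3 - <<'E'
from row import *
s=readout.read_state(); print(s['position'].round(4))
rows([([.577,-.021,.15],down(0)),([.577,-.021,.06],down(0))],s)
E
```

```text
red px [332. 223.] 1978 mean [ 0.5553 -0.0215  0.015 ] mid [ 0.5513 -0.0214] ext [0.097 0.148] zmax 0.048 ang -90.7
yel px [452. 162.] 264 mean [ 0.7053 -0.3244  0.0089] mid [ 0.706  -0.3239] ext [0.088 0.041] zmax 0.014 ang -163.1
yel px [263. 214.] 288 mean [0.5726 0.1368 0.1047] mid [0.5717 0.1379] ext [0.042 0.014] zmax 0.109 ang -176.9
rim px [ 60. 230.] 1412 mean [0.5344 0.5566 0.1363] mid [0.5402 0.5573] ext [0.289 0.065] zmax 0.14 ang 172.8
rim px [181. 215.] 723 mean [0.5645 0.3027 0.1301] mid [0.5655 0.3016] ext [0.137 0.139] zmax 0.134 ang -95.4
scoop px [421. 221.] 384 mean [ 0.5573 -0.2332  0.0457] mid [ 0.5571 -0.2267] ext [0.083 0.145] zmax 0.05 ang -78.6
handle px [426. 220.] 644 mean [ 0.5606 -0.2606  0.0455] mid [ 0.5571 -0.2505] ext [0.083 0.191] zmax 0.05 ang -79.8
scoop rim [ 0.5692 -0.2064  0.0513]
handle n 153 [ 0.5694 -0.3067  0.0453] -0.346 dx/dy 0.0066
lid [ 0.5766 -0.0221  0.0721]
lidgrip [ 0.5771 -0.021   0.0462] [ 0.5768 -0.0216  0.0455] [0.026 0.026 0.008]
bowl [0.5658 0.3013 0.0665]
[ 0.5703 -0.3319  0.1434]
[np.float64(-1.149), np.float64(-0.031), np.float64(0.477), np.float64(-0.209), np.float64(0.206), np.float64(-0.982)]
[np.float64(-1.004), np.float64(-0.03), np.float64(0.806), np.float64(-0.209), np.float64(0.206), np.float64(-0.982)]
```

Run:
```python
from row import *
s=readout.read_state()
rows([([.577,-.12,.17],down(0))],s); print(); rows([([.577,-.0215,.10],down(0)),([.577,-.0215,-.001],down(0))],x0=[.577,-.12,.17],R0=down(0))
```

```text
[np.float64(-0.819), np.float64(-0.03), np.float64(0.244), np.float64(-0.209), np.float64(0.206), np.float64(-0.982)]

[np.float64(0.0), np.float64(-0.394), np.float64(0.28), np.float64(0.0), np.float64(0.0), np.float64(0.0)]
[np.float64(0.0), np.float64(-0.394), np.float64(0.684), np.float64(0.0), np.float64(0.0), np.float64(0.0)]
```

Emit:
send_rows(
  moves=[
    [-0.15,-0.01,0,-0.02,0.02,-0.09],
    [-0.3,-0.01,0.05,-0.04,0.04,-0.18],
    [-0.45,-0.02,0.1,-0.06,0.06,-0.27],
    [-0.6,-0.03,0.17,-0.08,0.08,-0.36],
    [-0.72,-0.03,0.22,-0.1,0.1,-0.45],
    [-0.819,-0.03,0.244,-0.12,0.12,-0.54],
    [-0.819,-0.03,0.244,-0.209,0.206,-0.982],
    [-0.819,-0.03,0.244,-0.209,0.206,-0.982],
    [-0.819,-0.03,0.244,-0.209,0.206,-0.982],
    [-0.819,-0.03,0.244,-0.209,0.206,-0.982],
    [-0.819,-0.03,0.244,-0.209,0.206,-0.982],
    [-0.819,-0.03,0.244,-0.209,0.206,-0.982],
  ],
  grip=0.6,
)

```text
time_s: 42.8
position: [0.573, -0.1154, 0.1668]
tcp_rot: [[1.0, 0.003, -0.009], [0.003, -1.0, 0.006], [-0.009, -0.006, -1.0]]
force: [-0.7, 0.4, -0.8]
opening: 0.605
grasp_force: 0.0
```

Emit:
send_rows(
  moves=[
    [0,0,0,0,0,0],
    [0,0,0,0,0,0],
    [0,0,0,0,0,0],
  ],
)

```text
time_s: 43.1
position: [0.5756, -0.118, 0.1681]
tcp_rot: [[1.0, 0.0, -0.005], [0.0, -1.0, 0.004], [-0.005, -0.004, -1.0]]
force: [-0.1, -0.3, -0.5]
opening: 0.597
grasp_force: 0.0
```

Run:
```python
from row import *
s,im,d=cap('wrist'); P=cloud('wrist',s,d); print(s['position'].round(4),s['tcp_rot'].round(3).tolist(),s['opening'])
m=(P[...,2]>.036)&(P[...,2]<.056)&(abs(P[...,0]-.577)<.05)&(abs(P[...,1]+.02)<.05)&(d>0); q=P[m]
print(len(q),q.mean(0).round(4),((q.min(0)+q.max(0))/2).round(4),np.ptp(q,0).round(3)) if m.any() else print('none')
rows([([.577,-.0215,.10],down(0)),([.577,-.0215,-.001],down(0))],s)
```

```text
[ 0.5756 -0.118   0.1681] [[1.0, 0.0, -0.005], [0.0, -1.0, 0.004], [-0.005, -0.004, -1.0]] 0.597398123897605
515 [ 0.5776 -0.0228  0.0448] [ 0.5767 -0.022   0.0421] [0.027 0.027 0.012]
[np.float64(0.007), np.float64(-0.385), np.float64(0.274), np.float64(-0.003), np.float64(0.003), np.float64(0.0)]
[np.float64(0.009), np.float64(-0.383), np.float64(0.678), np.float64(-0.003), np.float64(0.003), np.float64(0.0)]
```

Emit:
send_rows(
  moves=[
    [0.003,-0.18,0.1,0,0,0],
    [0.006,-0.35,0.2,0,0,0],
    [0.006,-0.385,0.28,0,0,0],
    [0.006,-0.385,0.4,0,0,0],
    [0.006,-0.385,0.5,0,0,0],
    [0.006,-0.385,0.6,0,0,0],
    [0.006,-0.385,0.65,0,0,0],
    [0.006,-0.385,0.676,0,0,0],
    [0.006,-0.385,0.676,0,0,0],
  ],
)

```text
time_s: 44.05
position: [0.576, -0.021, -0.0005]
tcp_rot: [[1.0, 0.001, -0.005], [0.001, -1.0, 0.004], [-0.005, -0.004, -1.0]]
force: [-0.2, 0.1, 0.2]
opening: 0.598
grasp_force: 0.0
```

Emit:
send_rows(
  moves=[
    [0,0,0,0,0,0],
    [0,0,0,0,0,0],
    [0,0,0,0,0,0],
    [0,0,0,0,0,0],
    [0,0,0,0,0,0],
    [0,0,0,0,0,0],
    [0,0,0,0,0,0],
  ],
  grip=0,
)

```text
time_s: 44.75
position: [0.5766, -0.0211, 0.0007]
tcp_rot: [[1.0, 0.002, -0.003], [0.002, -1.0, 0.003], [-0.003, -0.003, -1.0]]
force: [-1.1, -0.2, 6.1]
opening: 0.313
grasp_force: 30.0
```

Emit:
send_rows(
  moves=[
    [0,0,-0.1,0,0,0],
    [0,0,-0.25,0,0,0],
    [0,0,-0.4,0,0,0],
    [0,0,-0.55,0,0,0],
    [0,0,-0.7,0,0,0],
    [0,0,-0.8,0,0,0],
    [0,0,-0.8,0,0,0],
    [0,0,-0.8,0,0,0],
    [0,0,-0.8,0,0,0],
  ],
)

```text
time_s: 45.65
position: [0.5752, -0.0212, 0.1976]
tcp_rot: [[1.0, 0.002, -0.009], [0.002, -1.0, 0.005], [-0.009, -0.005, -1.0]]
force: [-0.3, 0.8, -2.4]
opening: 0.315
grasp_force: 30.0
```

Run:
```python
from row import *
s,im,d=cap('top'); P=cloud('top',s,d); save(im,'q1.png')
hsv=cv2.cvtColor(im,cv2.COLOR_RGB2HSV).astype(int)
m=((hsv[...,0]<8)|(hsv[...,0]>172))&(hsv[...,1]>130)&(P[...,2]>.15)&(P[...,2]<.3)&(abs(P[...,1])<.2)
q=P[m]; print(m.sum(),q.mean(0).round(4) if len(q) else '')
from f import circ
if len(q)>30:
    A=np.c_[q[:,:2],np.ones(len(q))]; print('plane',np.linalg.lstsq(A,q[:,2],rcond=None)[0].round(4),'z',q[:,2].min(),q[:,2].max())
    e=m&~cv2.erode(m.astype(np.uint8),np.ones((3,3))).astype(bool); k=P[e]; k=k[np.hypot(k[:,0]-.577,k[:,1]+.0215)>.06]; print('lid',circ(k,.0745),len(k))
print(s['position'].round(4),s['tcp_rot'].round(4).tolist(),s['force'].round(1))
```

```text
1448 [ 0.54   -0.0235  0.2088]
plane [-0.2246  0.0152  0.3304] z 0.15007417371091597 0.21505423162106863
lid [ 0.5822 -0.024   0.0745] 250
[ 0.5752 -0.0212  0.1976] [[1.0, 0.0017, -0.0092], [0.0018, -1.0, 0.0051], [-0.0092, -0.0051, -0.9999]] [-0.3  0.8 -2.4]
```

Emit:
send_rows(
  moves=[
    [-0.005,-0.08,0,0,0,0],
    [-0.01,-0.2,0,0,0,0],
    [-0.015,-0.35,0,0,0,0],
    [-0.02,-0.5,0,0,0,0],
    [-0.03,-0.65,0,0,0,0],
    [-0.035,-0.8,0,0,0,0],
    [-0.042,-0.95,0,0,0,0],
  ],
)

```text
time_s: 46.4
position: [0.5648, 0.2171, 0.1987]
tcp_rot: [[1.0, 0.002, -0.008], [0.002, -1.0, 0.003], [-0.008, -0.003, -1.0]]
force: [0.6, -1.0, -2.7]
opening: 0.313
grasp_force: 30.0
```

Emit:
send_rows(
  moves=[
    [0,-0.12,0,0,0,0],
    [0,-0.22,0,0,0,0],
    [0,-0.3,0,0,0,0],
    [0,-0.34,0,0,0,0],
    [0,-0.34,0,0,0,0],
    [0,-0.34,0,0,0,0],
    [0,-0.34,0,0,0,0],
    [0,-0.34,0,0,0,0],
    [0,-0.34,0,0,0,0],
    [0,-0.34,0,0,0,0],
  ],
)

```text
time_s: 47.4
position: [0.5661, 0.3004, 0.2014]
tcp_rot: [[1.0, 0.001, -0.004], [0.001, -1.0, 0.004], [-0.004, -0.004, -1.0]]
force: [-0.2, -0.3, -1.8]
opening: 0.315
grasp_force: 30.0
```

```bash
cat > lid.py <<'E'
from row import *
from f import circ
for n in('top','side'):
    s,im,d=cap(n); P=cloud(n,s,d); save(im,f'q2{n}.png')
    hsv=cv2.cvtColor(im,cv2.COLOR_RGB2HSV).astype(int)
    m=((hsv[...,0]<8)|(hsv[...,0]>172))&(hsv[...,1]>130)&(P[...,2]>.11)&(P[...,2]<.26)&(np.hypot(P[...,0]-.566,P[...,1]-.3)<.11)&(d>0)
    m=cv2.erode(m.astype(np.uint8),np.ones((3,3))).astype(bool); q=P[m]
    z=np.median(q[:,2]); q=q[abs(q[:,2]-z)<.012]
    A=np.c_[q[:,:2]-[.566,.3],np.ones(len(q))]; print(n,len(q),'slope,z',np.linalg.lstsq(A,q[:,2],rcond=None)[0].round(4),q.min(0).round(4),q.max(0).round(4))
    k=q[np.hypot(*(q[:,:2]-q[:,:2].mean(0)).T)>.045]; b=[]
    a=np.arctan2(q[:,1]-.3,q[:,0]-.566); r=np.hypot(q[:,1]-.3,q[:,0]-.566)
    for t in np.arange(-np.pi,np.pi,np.pi/18):
        w=(a>=t)&(a<t+np.pi/18)
        if w.any() and r[w].max()>.06: b.append(q[w][r[w].argmax()])
    if len(b)>5: b=np.array(b); print('circle',circ(b),len(b))
print(s['position'].round(4),s['tcp_rot'].round(4).tolist(),s['force'].round(1))
E
python3 lid.py
```

```text
top 1472 slope,z [0.0003 0.0021 0.2151] [0.4949 0.227  0.2114] [0.6405 0.363  0.2189]
circle [0.5668 0.2996 0.0729] 28
side 858 slope,z [-0.0037  0.0006  0.2139] [0.4921 0.2241 0.211 ] [0.635  0.3612 0.2255]
circle [0.5643 0.2949 0.0705] 34
[0.566  0.3005 0.2013] [[1.0, 0.0012, -0.0042], [0.0013, -1.0, 0.0039], [-0.0042, -0.0039, -1.0]] [ 0.9 -0.1 -1.5]
```

Emit:
send_rows(
  moves=[
    [0,-0.006,0.06,0,0,0],
    [0,-0.006,0.13,0,0,0],
    [0,-0.006,0.2,0,0,0],
    [0,-0.006,0.25,0,0,0],
    [0,-0.006,0.28,0,0,0],
    [0,-0.006,0.3,0,0,0],
    [0,-0.006,0.308,0,0,0],
    [0,-0.006,0.314,0,0,0],
    [0,-0.006,0.314,0,0,0],
    [0,-0.006,0.314,0,0,0],
  ],
)

```text
time_s: 48.5
position: [0.5659, 0.3028, 0.1232]
tcp_rot: [[1.0, 0.002, -0.003], [0.002, -1.0, 0.004], [-0.003, -0.004, -1.0]]
force: [0.2, -0.0, -1.8]
opening: 0.316
grasp_force: 30.0
```

```bash
python3 lid.py
```

```text
top 1232 slope,z [0.0021 0.0031 0.1369] [0.4948 0.2291 0.1322] [0.6397 0.3652 0.1427]
circle [0.5668 0.3019 0.0726] 27
side 867 slope,z [-3.900e-03 -1.000e-04  1.357e-01] [0.4919 0.2251 0.133 ] [0.6351 0.3651 0.1474]
circle [0.5638 0.2964 0.0703] 34
[0.5659 0.3028 0.1232] [[1.0, 0.0018, -0.0034], [0.0018, -1.0, 0.0041], [-0.0034, -0.0041, -1.0]] [-0.3 -0.  -2.6]
```

Emit:
send_rows(
  moves=[
    [0,0,0.004,0,0,0],
    [0,0,0.006,0,0,0],
    [0,0,0.006,0,0,0],
  ],
)

```text
time_s: 48.9
position: [0.5659, 0.3029, 0.1227]
tcp_rot: [[1.0, 0.002, -0.003], [0.002, -1.0, 0.004], [-0.003, -0.004, -1.0]]
force: [-0.4, -1.4, 5.0]
opening: 0.315
grasp_force: 30.0
```

Emit:
send_rows(
  moves=[
    [0,0,0,0,0,0],
    [0,0,0,0,0,0],
    [0,0,0,0,0,0],
    [0,0,-0.05,0,0,0],
    [0,0,-0.2,0,0,0],
    [0,0,-0.35,0,0,0],
    [0,0.2,-0.4,0,0,-0.09],
    [0,0.4,-0.4,0,0,-0.18],
    [0,0.55,-0.4,0,0,-0.27],
    [0.025,0.66,-0.4,0,0,-0.36],
    [0.025,0.66,-0.4,0,0,-0.45],
    [0.025,0.66,-0.4,0,0,-0.54],
  ],
  grip=0.6,
)

```text
time_s: 50.1
position: [0.5731, 0.1359, 0.2215]
tcp_rot: [[0.657, 0.754, -0.003], [0.754, -0.657, 0.004], [0.001, -0.005, -1.0]]
force: [-0.4, 0.6, 0.3]
opening: 0.604
grasp_force: 0.0
```

Emit:
send_rows(
  moves=[
    [0,0,0,0,0,-0.095],
    [0,0,0,0,0,-0.19],
    [0,0,0,0,0,-0.285],
    [0,0,0,0,0,-0.38],
    [0,0,0,0,0,-0.475],
    [0,0,0,0,0,-0.57],
    [0,0,0,0,0,-0.665],
    [0,0,0,0,0,-0.76],
    [0,0,0,0,0,-0.855],
    [0,0,0,0,0,-0.95],
  ],
)

```text
time_s: 51.1
position: [0.5728, 0.1373, 0.2214]
tcp_rot: [[-0.702, 0.713, -0.003], [0.713, 0.702, 0.004], [0.005, 0.0, -1.0]]
force: [0.3, -0.6, 0.4]
opening: 0.601
grasp_force: 0.0
```

```bash
python3 lid.py
python3 - <<'E'
from row import *
s=readout.read_state(); print(s['joint_positions'].round(1))
rows([([.572,.1375,.13],down(182)),([.572,.1375,.062],down(182))],s)
E
```

```text
top 1562 slope,z [-0.0005 -0.002   0.1364] [0.4948 0.2464 0.1322] [0.5814 0.3591 0.1405]
circle [0.5597 0.302  0.0663] 13
side 834 slope,z [-0.0028 -0.0012  0.1352] [0.4921 0.2229 0.1325] [0.6352 0.3648 0.1381]
circle [0.5639 0.2965 0.0708] 32
[0.5728 0.1372 0.2214] [[-0.7045, 0.7097, -0.0034], [0.7097, 0.7045, 0.0037], [0.005, 0.0002, -1.0]] [ 0.2 -0.6 -0.2]
[  2.5  26.2  86.    0.2  68.  -41.8]
[np.float64(0.001), np.float64(-0.002), np.float64(0.365), np.float64(0.002), np.float64(-0.003), np.float64(-0.531)]
[np.float64(-0.001), np.float64(-0.002), np.float64(0.637), np.float64(0.002), np.float64(-0.003), np.float64(-0.531)]
```

Emit:
send_rows(
  moves=[
    [0,0,0,0,0,-0.09],
    [0,0,0,0,0,-0.18],
    [0,0,0,0,0,-0.27],
    [0,0,0,0,0,-0.36],
    [0,0,0,0,0,-0.45],
    [0,0,0.1,0,0,-0.531],
    [0,0,0.25,0,0,-0.531],
    [0,0,0.37,0,0,-0.531],
    [0,0,0.5,0,0,-0.531],
    [0,0,0.59,0,0,-0.531],
    [0,0,0.635,0,0,-0.531],
    [0,0,0.635,0,0,-0.531],
  ],
  grip=0.45,
)

```text
time_s: 52.4
position: [0.571, 0.1378, 0.0606]
tcp_rot: [[-0.999, -0.033, -0.007], [-0.033, 0.999, 0.004], [0.007, 0.004, -1.0]]
force: [1.1, 0.7, 0.0]
opening: 0.446
grasp_force: 0.0
```

Emit:
send_rows(
  moves=[
    [0,0,0,0,0,0],
    [0,0,0,0,0,0],
    [0,0,0,0,0,0],
    [0,0,0,0,0,0],
    [0,0,0,0,0,0],
    [0,0,0,0,0,0],
  ],
  grip=0,
)

```text
time_s: 53.0
position: [0.5726, 0.1371, 0.0628]
tcp_rot: [[-0.999, -0.035, -0.003], [-0.035, 0.999, 0.003], [0.003, 0.003, -1.0]]
force: [-0.7, -3.5, 5.9]
opening: 0.162
grasp_force: 30.0
```

Emit:
send_rows(
  moves=[
    [0,0,0,0,0,0.08],
    [0,0,0,0,0,0.16],
    [0,0,0,0,0,0.24],
    [0,0,0,0,0,0.32],
    [0,0,0,0,0,0.4],
    [0,0,0,0,0,0.48],
    [0,0,0,0,0,0.56],
    [0,0,0,0,0,0.64],
    [0,0,0,0,0,0.72],
    [0,0,0,0,0,0.79],
    [0,0,0,0,0,0.82],
    [0,0,0,0,0,0.82],
  ],
)

```text
time_s: 54.2
position: [0.5717, 0.1358, 0.0628]
tcp_rot: [[-0.313, 0.95, -0.005], [0.95, 0.313, 0.0], [0.002, -0.004, -1.0]]
force: [-2.2, -7.4, 6.7]
opening: 0.161
grasp_force: 30.0
```

Emit:
send_rows(
  moves=[
    [0,0,0,0,0,0.015],
    [0,0,0,0,0,0.03],
    [0,0,0,0,0,0.04],
    [0,0,0,0,0,0.04],
    [0,0,0,0,0,0.04],
  ],
)

```text
time_s: 54.7
position: [0.5717, 0.1357, 0.0628]
tcp_rot: [[-0.257, 0.966, -0.005], [0.966, 0.257, -0.001], [0.001, -0.005, -1.0]]
force: [-2.0, -7.4, 7.3]
opening: 0.161
grasp_force: 31.2
```

Run:
```python
from row import *
s=readout.read_state(); print(s['joint_positions'].round(1),s['moment'].round(3),s['force'].round(1),s['opening'],np.degrees(np.arctan2(s['tcp_rot'][1,0],s['tcp_rot'][0,0])))
s,im,d=cap('top'); P=cloud('top',s,d)
hsv=cv2.cvtColor(im,cv2.COLOR_RGB2HSV).astype(int)
m=(hsv[...,0]>20)&(hsv[...,0]<34)&(hsv[...,1]>140)&(np.hypot(P[...,0]-.572,P[...,1]-.1375)<.06)
s,im,d=cap('wrist'); save(im,'kn.png'); print(m.sum())
```

```text
[  2.5  38.2  93.8  -0.   48.3 -12.4] [-1.306  0.144  0.783] [-2.  -7.4  7.3] 0.1614021831940846 104.8891117251638
0
```

View pics/kn.png

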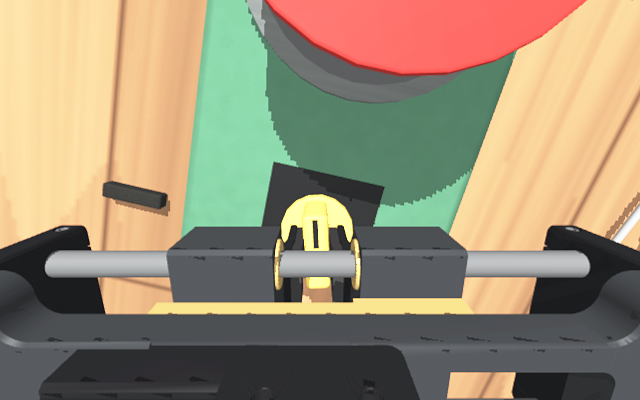

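The bar is aligned with the fingers at (316,240). The tool has turned 77° and the twist moment (0.78 N m) is far above the spring's, so the knob is at its stop. Releasing it wide now.

Emit:
send_rows(
  moves=[
    [0,0,0,0,0,0],
    [0,0,0,0,0,0],
    [0,0,0,0,0,0],
    [0,0,0,0,0,0],
    [0,0,0,0,0,0],
    [0,0,0,0,0,0],
    [0,0,0,0,0,0],
    [0,0,0,0,0,0],
    [0,0,0,0,0,0],
    [0,0,0,0,0,0],
    [0,0,0,0,0,0],
  ],
  grip=1.0,
)

```text
time_s: 55.9
position: [0.5718, 0.138, 0.0618]
tcp_rot: [[-0.252, 0.968, -0.004], [0.968, 0.252, 0.004], [0.005, -0.003, -1.0]]
force: [0.5, 0.0, 0.6]
opening: 0.983
grasp_force: 0.0
```

Emit:
send_rows(
  moves=[
    [0,0,-0.05,0,0,0],
    [0,0,-0.15,0,0,0],
    [0,0,-0.3,0,0,0],
    [0,0,-0.45,0,0,0],
    [0,0,-0.6,0,0,0],
    [-0.2,0,-0.7,0,0,0],
    [-0.4,0,-0.7,0,0,0],
    [-0.6,0.2,-0.7,0,0,0],
    [-0.8,0.4,-0.7,0,0,0],
    [-0.95,0.6,-0.7,0,0,0],
    [-0.95,0.7,-0.7,0,0,0],
    [-0.95,0.7,-0.7,0,0,0],
  ],
)

```text
time_s: 57.1
position: [0.8045, -0.0507, 0.2356]
tcp_rot: [[-0.25, 0.968, -0.002], [0.968, 0.25, 0.003], [0.004, -0.001, -1.0]]
force: [0.5, 0.0, -0.5]
opening: 0.999
grasp_force: 0.0
```

```bash
python3 s.py t9 | grep -E 'yel|blue|scoop|lid|handle'; python3 lid.py; python3 -c "
import cv2
a=cv2.imread('pics/t9.png')[50:350,100:520]; cv2.imwrite('pics/t9c.png',cv2.resize(a,None,fx=1.8,fy=1.8))"
```

```text
yel px [452. 162.] 267 mean [ 0.7043 -0.3244  0.0088] mid [ 0.7059 -0.3237] ext [0.088 0.042] zmax 0.013 ang -163.5
scoop px [425. 222.] 339 mean [ 0.555  -0.2459  0.046 ] mid [ 0.557  -0.2285] ext [0.083 0.14 ] zmax 0.051 ang -64.1
handle px [430. 221.] 583 mean [ 0.5589 -0.2682  0.0458] mid [ 0.557  -0.2523] ext [0.083 0.188] zmax 0.051 ang -72.9
scoop rim [ 0.5692 -0.2063  0.0512]
handle n 153 [ 0.5692 -0.3066  0.0456] -0.346 dx/dy 0.0006
top 3341 slope,z [ 0.0004 -0.0011  0.1364] [0.4948 0.2292 0.1311] [0.6399 0.3755 0.1404]
circle [0.5669 0.3023 0.0728] 36
side 839 slope,z [-0.0028 -0.0018  0.1351] [0.492  0.2247 0.1323] [0.6349 0.3675 0.1451]
circle [0.5639 0.2964 0.0706] 34
[ 0.8045 -0.0504  0.2339] [[-0.2504, 0.9681, -0.0027], [0.9681, 0.2504, 0.0034], [0.0039, -0.0017, -1.0]] [-0.  -0.7 -0.3]f.py:5: RuntimeWarning: Mean of empty slice.
  s=least_squares(f,[*q[:,:2].mean(0),R or .05],loss='soft_l1',f_scale=.002); return s.x.round(4)
  ret = um.true_divide(
Traceback (most recent call last):
  File "s.py", line 6, in <module>
    measure(n+'.npz'); fits(n+'.npz')
                       ~~~~^^^^^^^^^^
  File "f.py", line 12, in fits
    e=m&~cv2.erode(m.astype(np.uint8),np.ones((3,3))).astype(bool); print('lid',circ(P[m&e]))
                                                                                ~~~~^^^^^^^^
  File "f.py", line 5, in circ
    s=least_squares(f,[*q[:,:2].mean(0),R or .05],loss='soft_l1',f_scale=.002); return s.x.round(4)
ValueError: Initial guess is outside of provided bounds
```

View pics/t9c.png

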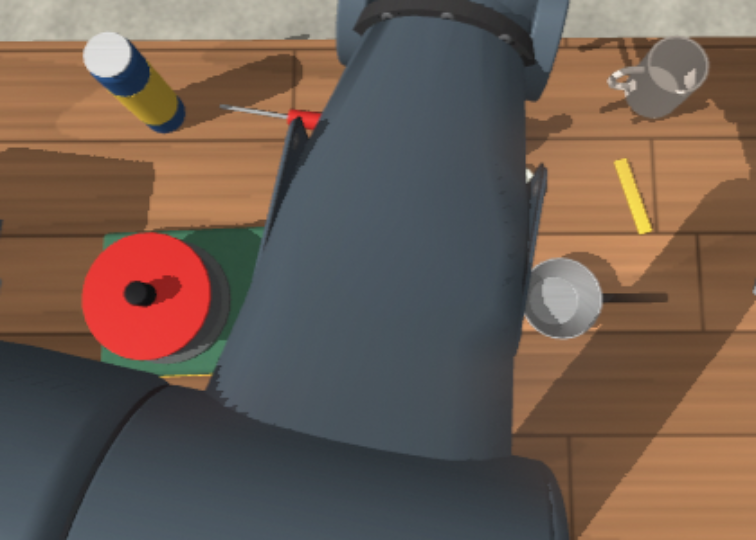

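Run:
```python
from h import *
s,im,d=cap('side'); P=cloud('side',s,d); hsv=cv2.cvtColor(im,cv2.COLOR_RGB2HSV).astype(int)
m=(hsv[...,0]>20)&(hsv[...,0]<34)&(hsv[...,1]>140)&(np.hypot(P[...,0]-.572,P[...,1]-.1375)<.05)&(P[...,2]>.098)&(P[...,2]<.115)
q=P[m]; print(len(q),np.ptp(q,0).round(3) if len(q) else '',q.mean(0).round(3))
b=(hsv[...,0]>105)&(hsv[...,0]<130)&(hsv[...,1]>100)&(P[...,2]<.04)&(P[...,0]>.3)&(abs(P[...,1])<.5); print('blue',b.sum())
save(im,'fs.png')
```

```text
79 [0.044 0.015 0.009] [0.569 0.132 0.103]
blue 18
```

View pics/fs.png

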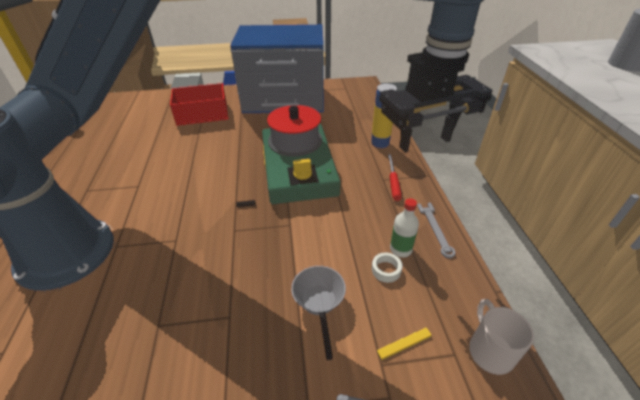

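The side view shows the lid seated on the bowl at (294,120), the knob back at rest at (302,168), the empty scoop upright at (318,290), no stray nuts on the bench and nothing else disturbed.

```bash
python3 -c "
from rig import ticket
print(ticket.hand_in())"
```

```text
the job is handed in; nothing more can be done
None
```

The job is handed in: all eight nuts were gathered and poured into the bowl, the empty scoop stands upright on the bench, the lid sits level on the bowl, and the knob was twisted to its stop and sprang back; I couldn't count the nuts inside the bowl, but none were left on the bench or in the scoop.

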